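Set the box slicer to its fourth notch and put the hand guard on

ROBOT

A 7-joint arm with a two-finger parallel gripper is mounted at the origin on the work surface. World frame = base frame: x ahead of the robot, y to its left, z up, the work surface at z = 0. Lengths are in m, angles in rad, forces in N, time in s.
With the tool pointing down it reaches from about 0.4 to 0.85 m from the base axis. Payload 10.4 kg.
Tool frame: the origin (TCP) lies between the finger pads; the fingertips stand 17 mm ahead of it and the grasp point (between the pads) lies 2 mm behind it; z points along the fingers, y is the direction in which the jaws open and shut (so a half turn about z gives the same grasp; the last joint's range is limited). The gripper opens to 85 mm and grips with 20 to 120 N. Pads are 22 mm wide; open, the fingers measure 114 mm over their backs; the gripper's body (76 mm by 85 mm) begins 54 mm behind the grasp point. The pads swing forward as they close: fully open they stand 13 mm farther back than shut.
Start: joints at [1.122, 0.332, -0.065, 1.46, 0.022, 1.35, -0.088], TCP at [0.258, -0.569, 0.214] pointing down, gripper open.
Joint ranges: [-2.6, 2.6], [-0.5, 2.12], [-1.47, 1.34], [0.16, 2.42], [-1.27, 4.41], [0.06, 2.06], [-2.6, 2.6]. Speed limits (rad/s): [2.22, 2.22, 2.79, 2.79, 3.14, 3.14, 3.14].

INTERFACE

Orientations are given as a unit quaternion [x, y, z, w].
In Python, from workcell import manip gives the robot as it stands.
- The arm moves only by the tool jog_arm, never from a script. Its argument "steps" is one flat list of numbers, 5 for each row, row after row: the finger opening in m, from 0 to 0.0854, then the shift along the tool's x, y, z in m, then the turn about the tool's z in rad. In form: [gripper, x, y, z, twist, gripper, x, y, z, twist, ...]. A call has exactly 10 rows; each row is the pose to reach, as a shift and turn from the pose commanded when the call began, along the tool's axes at that moment; what a row does not reach only later rows make up. A row lasts 1/10 s, in which the tool goes at most 50 mm and 8.59 degrees, less where a joint would pass 70% of its speed; a pose out of reach is approached as far as the arm can. A call with a gripper value outside its range is refused whole. The fingers move at their own pace and stop on an object; "grip_force" is the grip in N (left out, the last holds). Time passes only in rows, so rows that repeat a pose let the fingers close, or fill a call up. It gives the time, the measured TCP pose, the force and the opening at its end, in the units of the state.
- manip.get_obs(): the state, without advancing time (a new reading comes with each control period).
- manip.camera(name): name is "scene" or "side" or "wrist"; returns (picture, depth): 480x640x3 uint8, red, green, blue; 480x640 float32, m along the optical axis (not along the pixel's ray), 0 where there is no reading.
- manip.calibration(name): a dict with "mtx" (3x3 intrinsics, pixels), "world_to_cam" (4x4, takes a point from world to camera coordinates). Camera axes: x right, y down, z forward; pixel columns grow to the right and rows downward; lengths in m; the calibration is good to about 2 mm. The wrist camera is an equidistant fisheye: a pixel r from the principal point sees the ray r / f radians off the axis. A picture is of the moment at which its call begins: read the wrist's pose just before it. calibration takes no time and is no camera call; for the wrist camera it gives the pose at the moment of the call.
- manip.hand_in(): hands the job in, once; it reports no verdict.
The state is a dict: "clock": time; "joint_pos": joint angles; "joint_velocities": joint speeds; "tau": joint torques, N m; "position": TCP position; "ee_rot": TCP orientation; "ft_force": force on the tool from outside, world axes, zero at the start; "torque": the same for the moment, N m; "grip_width": opening from 0.0 (shut) to 1.0 (fully open).
Only numpy, scipy, OpenCV 4.12 (cv2) and the standard library are available. Lean on these libraries where they do the work, as an engineer would, in place of code of your own. Each camera call takes 0.05 s, during which the arm holds its last target.

TASK

Set the slicer up for six-millimetre slices: bring its thumb lever all the way back to the closed stop, then count it out four clicks, one notch at a time, feeling for each click and never forcing the lever. Then set the hand guard gently down on the slicer's runway so that it sits flat between the rails, and let go. Leave everything else on the worktop where it is.

Things in the scene. Friction and masses are not known exactly. Their poses are not given: they have to be found in the camera images.
- slicer: box slicer (mandoline) with grey side panels, 326 mm long, 130 wide, 97 high, standing on feet that do not slip. Origin: centre of its underside on the worktop. x runs along the runway (black carrying loop at the +x end, reaching x = +219 mm), y across it (the lever is on the +y side), z up. Deck at z = 86 mm: fixed steel plate at +x, blade at x = 0, movable steel ramp at -x
- runway_mid (a point): middle of the runway, 97 mm straight above the slicer's origin, level with the tops of the two round steel rails (10 mm thick, along y = +60 and -60 mm, from x = -160 to +160 mm; 110 mm free between them). Guard seated: its plate lies on both rails, its skirt hangs between them, its origin 8 mm below this height and on the middle line, its middle within 110 mm of this point
- ramp_lip (a point): middle of the ramp's upper edge beside the blade, at x = -15, y = 0 mm in the slicer's frame. With the lever at the closed stop its z there is 86.0 mm, level with the deck; each notch lowers the ramp by 1.5 mm (four notches: 80.0 mm, a 6 mm gap)
- lever_pivot (a point): the lever's pivot on the slicer's side, at x = 10, y = 68, z = 28 mm in its frame. A notched quadrant above it carries the closed stop and 8 notches beyond it, 0.06 rad apart (6 mm at the thumb roll), with an end stop just past the eighth. The lever's arm is clamped to its hub anywhere within 0.06 rad either way, unmarked, so the lever's places at stop and notches differ and must be felt
- thumb_lever: thumb lever: upright spring-steel arm, origin at the pivot, own z up the arm to the thumb roll. It swings along the runway; at the closed stop it leans about 0.24 rad (0.18 to 0.30) from upright towards the slicer's +x and it opens towards -x. It stays in any notch by itself; it starts between the second notch and the eighth. More than 22 N on it is forcing it
- thumb_roll (a point): middle of the black roll, free to turn on its pin at the lever's top, 16 mm thick, 27 long (along the slicer's y), 100 mm from the pivot, at y = 92, z about 126 mm; clear all round above 115 mm. Push it from the side. Pushed, the arm bends (about 1.8 N per mm) until at 4 to 13 N (it varies) it snaps one notch on and the force drops by 3 N or more: a click; then it builds again. At the stop there is no click and it climbs past 15 N
- guard: hand guard, loose, 0.12 kg: grey plate 96 x 130 x 4 mm over a skirt 80 x 104 x 8 mm, with a black bar grip on top, 60 mm long (its x), 24 wide (its y), 30 high. Origin: centre of the skirt's underside; plate from 8 to 12 mm up, grip from 12 to 42 mm. Starts flat on the worktop left or right of the slicer. On the runway its x lies along it (either way round), 3 mm play each side
- bowl_large: outer of two nested aluminium bowls, 170 mm across, 65 mm high; origin: centre of its underside. Leave alone
- bowl_small: inner bowl, 140 mm across, standing in the large one, rim about 66 mm above the worktop. Leave alone
- scraper: steel bench scraper lying flat, 150 x 84 mm, 18 mm high; origin under its handle. Leave alone
- spatula: green spatula with a wooden handle lying flat, 270 mm long; origin under its middle. Leave alone
- timer: round red kitchen timer, 66 mm across, 51 mm high; origin: centre of its underside. Leave alone
- salt_jar: glass jar, 66 mm across, 85 mm high; origin: centre of its underside. Leave alone
There are look-alikes about, which are no part of the job. What is shaped like the guard but blue or red is not meant.

How it is judged:
By the outcome, as a careful person would: the job done as asked, in the order asked, and still so for the second after the job is handed in, with the robot touching nothing.
It also fails if it takes over 72 s, if anything falls off the work surface, if the arm or the gripper's body presses on something with over 40 N, if the wrist force passes 120 N, or if a joint passes its speed limit or range.

## Working session

There is one attempt and no reset: what is moved stays moved. The work goes in short steps, Python scripts to look and compute and a tool call to move; the robot and the scene stay as the last step left them, time stands still between calls to the robot, and variables do not carry over. Pictures are saved under pics/ and viewed, and the job is handed in when it is done.

Besides the shell and the picture viewer there is one more tool, called by a JSON object that holds its "op" and its "data". jog_arm: Moves the arm, as the interface text tells. Its arguments: {"type":"object","properties":{"steps":{"type":"array"},"grip_force":{"type":"number"}},"required":["steps"]}

```bash
mkdir -p pics; ls; python3 - <<'E'
from workcell import manip
import cv2,numpy as np,pickle
print(manip.get_obs())
d={}
for n in ("scene","side","wrist"):
    c=manip.calibration(n); im,dep=manip.camera(n)
    d[n]=(im,dep,c); print(n,c)
    cv2.imwrite(f"pics/{n}0.png",im[:,:,::-1]); 
pickle.dump(d,open("d0.pkl","wb"))
print(manip.get_obs()["clock"])
E
```

```text
pics
{'clock': 0.0, 'joint_pos': array([ 1.12242059,  0.33288834, -0.06471547,  1.46093725,  0.0216061 ,
        1.34991323, -0.08850469]), 'joint_velocities': array([-8.10561084e-05, -1.08182991e-03, -6.29090548e-04,  1.03399440e-03,
       -1.69109749e-03, -1.10616349e-03,  2.85145733e-04]), 'tau': array([ 4.13736634e-04, -6.25432920e+01,  4.97030094e-02, -3.91605628e+01,
        1.63050089e-02,  9.85386840e-03, -1.99942249e-06]), 'position': array([ 0.25797561, -0.56883131,  0.21360766]), 'ee_rot': array([ 9.77421177e-01,  2.11299119e-01, -1.86457187e-04, -7.00753655e-04]), 'ft_force': array([-0.56666845,  0.88436867, -0.20499442]), 'torque': array([ 0.01976922, -0.01498462,  0.03326937]), 'grip_width': 0.9990797763731628}
scene {'mtx': array([[569.19718354,   0.        , 328.61139231],
       [  0.        , 569.19718354, 236.54182069],
       [  0.        ,   0.        ,   1.        ]]), 'world_to_cam': array([[ 0.61877213,  0.78551666, -0.00919964, -0.2879413 ],
       [ 0.53717523, -0.431634  , -0.7246619 , -0.23049749],
       [-0.57320487,  0.44345877, -0.68904318,  1.6674051
[... 328 characters left out ...]
636,  0.60253918, -0.75537451,  0.25712835],
       [ 0.26403045, -0.7081118 , -0.65487831,  1.29000482],
       [ 0.        ,  0.        ,  0.        ,  1.        ]])}
wrist {'mtx': array([[371.64829954,   0.        , 321.9097063 ],
       [  0.        , 371.64829954, 242.29125709],
       [  0.        ,   0.        ,   1.        ]]), 'world_to_cam': array([[ 4.13331509e-01, -9.10580488e-01, -4.88259774e-04,
        -6.23299191e-01],
       [-8.71293771e-01, -3.95654136e-01,  2.90353179e-01,
        -3.85174044e-02],
       [-2.64583121e-01, -1.19586700e-01, -9.56919429e-01,
         3.79143531e-01],
       [ 0.00000000e+00,  0.00000000e+00,  0.00000000e+00,
         1.00000000e+00]])}
0.15
```

View pics/scene0.png

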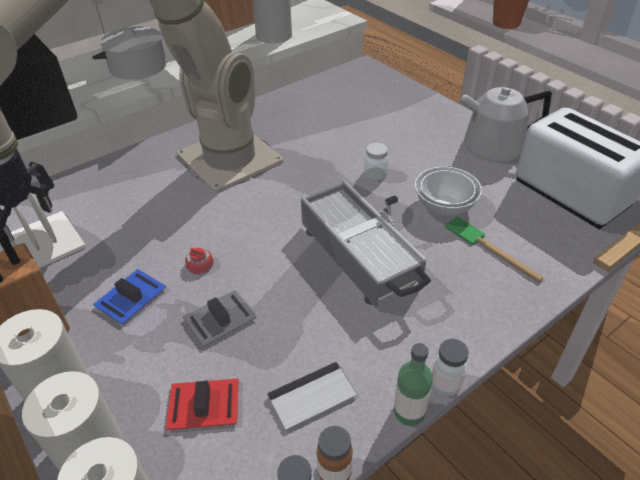

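View pics/side0.png

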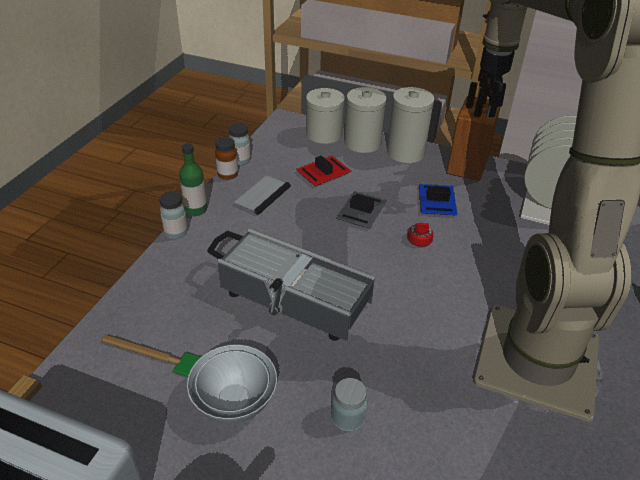

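View pics/wrist0.png

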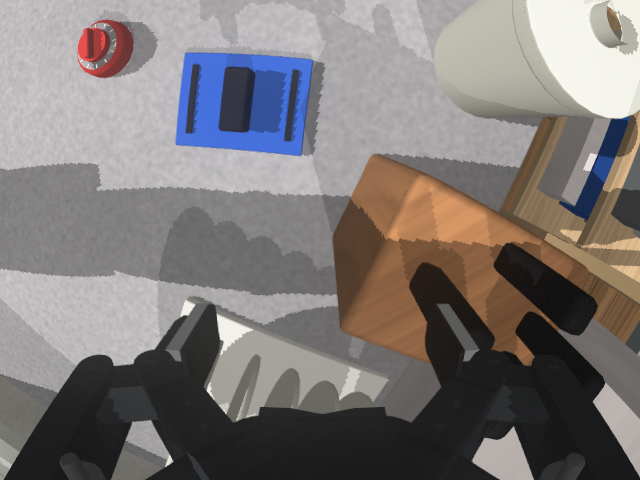

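The candidates shaped like the guard are blue at scene (130,297), grey at (219,318) and red at (203,403). Grey is the one described, and it is at side (361,208). The slicer is at scene (362,245), with its lever roll near (391,200). Next I'll take close crops and measure.

```bash
python3 - <<'E'
import pickle,cv2,numpy as np
d=pickle.load(open("d0.pkl","rb"))
im=d["scene"][0][:,:,::-1]; 
cv2.imwrite("pics/c1.png",cv2.resize(im[170:310,290:440],None,fx=4,fy=4,interpolation=cv2.INTER_CUBIC))
cv2.imwrite("pics/c2.png",cv2.resize(im[280:355,175:265],None,fx=6,fy=6,interpolation=cv2.INTER_CUBIC))
im=d["side"][0][:,:,::-1]
cv2.imwrite("pics/c3.png",cv2.resize(im[220:345,200:385],None,fx=4,fy=4,interpolation=cv2.INTER_CUBIC))
E
```

```text
(no output)
```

View pics/c1.png

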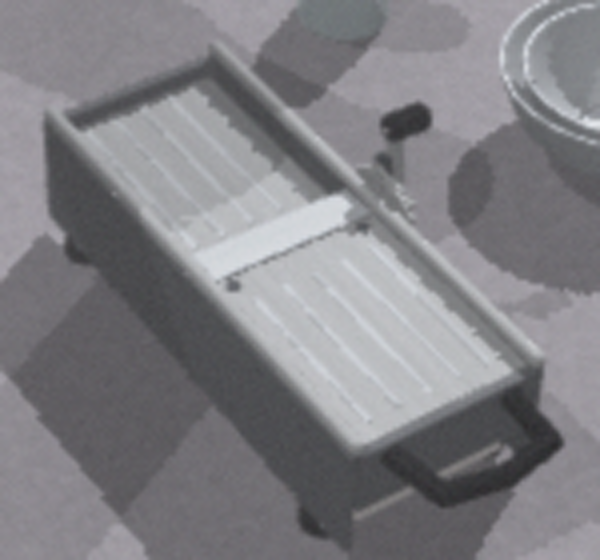

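View pics/c2.png

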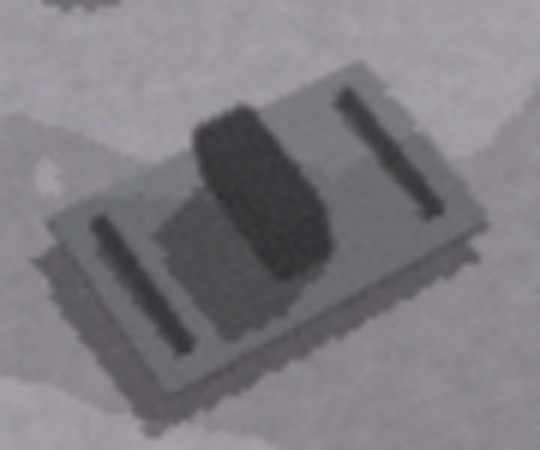

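View pics/c3.png

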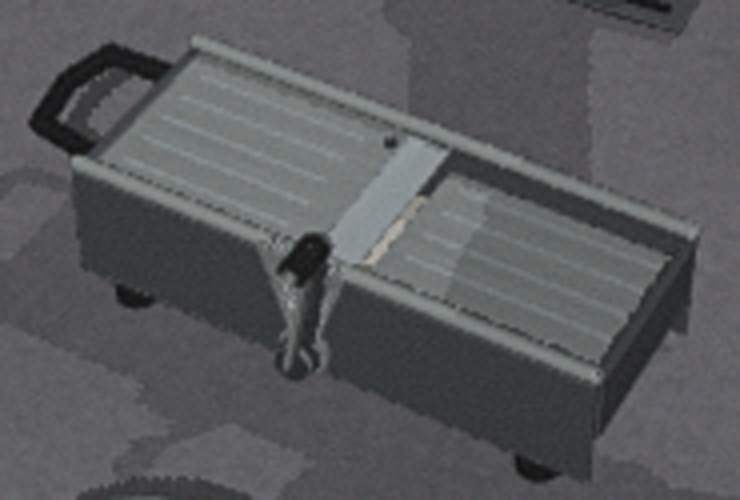

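```bash
cat > h.py <<'E'
import pickle,cv2,numpy as np
def cloud(dep,c):
    K=c["mtx"];v,u=np.mgrid[:480,:640]
    P=np.stack([(u-K[0,2])/K[0,0]*dep,(v-K[1,2])/K[1,1]*dep,dep],-1)
    T=c["world_to_cam"];return (P-T[:3,3])@T[:3,:3]   # R^T (P-t)
def ray(c,u,v):
    K=c["mtx"];T=c["world_to_cam"];R=T[:3,:3]
    d=R.T@np.array([(u-K[0,2])/K[0,0],(v-K[1,2])/K[1,1],1]);return -R.T@T[:3,3],d/np.linalg.norm(d)
def onplane(c,u,v,z):
    o,d=ray(c,u,v);return o+d*(z-o[2])/d[2]
def tri(c1,p1,c2,p2):
    o1,d1=ray(c1,*p1);o2,d2=ray(c2,*p2)
    s=np.linalg.lstsq(np.stack([d1,-d2],1),o2-o1,rcond=None)[0]
    a=o1+s[0]*d1;b=o2+s[1]*d2;return (a+b)/2,np.linalg.norm(a-b)
E
python3 - <<'E'
from h import *
d=pickle.load(open("d0.pkl","rb"))
box={"scene":((290,170,440,310),(175,275,265,355)),"side":((200,225,385,345),(330,185,395,235))}
for n in ("scene","side"):
    im,dep,c=d[n];X=cloud(dep,c);ok=dep>0
    u0,v0,u1,v1=box[n][0]
    m=np.zeros_like(ok);m[v0:v1,u0:u1]=1
    s=m&ok&(X[...,2]>0.092)&(X[...,2]<0.103)
    p=X[s][:,:2]
    r=cv2.minAreaRect((p*1000).astype(np.float32));print(n,"rails",s.sum(),r,cv2.boxPoints(r).round(0).tolist())
    s=m&ok&(X[...,2]>0.108); print(" >0.108",s.sum(),X[s].mean(0),X[s].max(0),X[s].min(0)); vv,uu=np.nonzero(s);print(uu.min(),uu.max(),vv.min(),vv.max(), uu.mean(),vv.mean())
    u0,v0,u1,v1=box[n][1]
    m=np.zeros_like(ok);m[v0:v1,u0:u1]=1
    for lo,hi in ((.005,.02),(.030,.06)):
        s=m&ok&(X[...,2]>lo)&(X[...,2]<hi);r=cv2.minAreaRect((X[s][:,:2]*1000).astype(np.float32));print(" guard",lo,s.sum(),r,np.median(X[s][:,2]))
    # worktop check
    print(" top z",np.median(X[300:310,300:330][...,2]) if n=="scene" else np.median(X[200:210,300:330][...,2]))
# corners by rays: crop px -> full
S=d["scene"][2];D=d["side"][2]
a={"x-y-":(290+50/4,170+112/4),"x-y+":(290+215/4,170+45/4),"x+y+":(290+542/4,170+357/4),"x+y-":(290+352/4,170+447/4)}
b={"x+y-":(200+196/4,220+42/4),"x+y+":(200+80/4,220+160/4),"x-y+":(200+602/4,220+373/4),"x-y-":(200+696/4,220+230/4)}
for k in a: print(k,onplane(S,*a[k],.095),onplane(D,*b[k],.095),tri(S,a[k],D,b[k]))
print("roll",tri(S,(290+405/4,170+121/4),D,(200+303/4,220+260/4)))
E
```

```text
scene rails 949 ((562.2440185546875, 41.4722785949707), (155.84400939941406, 372.891845703125), 83.86072540283203) [[369.0, -16.0], [739.0, -56.0], [756.0, 99.0], [385.0, 139.0]]
 >0.108 110 [0.54537064 0.12069039 0.12658093] [0.55232537 0.13846266 0.13808882] [0.53410129 0.10106831 0.10814404]
384 397 196 211 390.2909090909091 201.48181818181817
 guard 0.005 1840 ((496.36614990234375, -326.8672790527344), (169.59783935546875, 226.30580139160156), 66.32635498046875) 0.012265716622557135
 guard 0.03 305 ((502.1190490722656, -328.63726806640625), (24.519941329956055, 64.20231628417969), 88.73255157470703) 0.04120026158935887
 top z -0.00023235764275562898
side rails 1052 ((559.0633544921875, 43.694183349609375), (155.44427490234375, 370.740478515625), 83.41439056396484) [[366.0, -12.0], [734.0, -55.0], [752.0, 100.0], [384.0, 142.0]]
 >0.108 108 [0.53809809 0.13055162 0.13064916] [0.54979452 0.14416737 0.1371047 ] [0.53063335 0.11224052 0.10960956]
270 281 278 291 275.60185185185185 284.6388888888889
 guard 0.005 860 ((490.1853332519531, -338.423095703125), (160.72262573242188, 215.406
[... 242 characters left out ...]
.00902835  0.095     ] [ 0.36621675 -0.0037739   0.095     ] (array([ 0.36869607, -0.0064693 ,  0.09034302]), np.float64(0.0042361837990865705))
x-y+ [0.38775754 0.11060338 0.095     ] [0.3790032 0.1138247 0.095    ] (array([0.3816038 , 0.1127459 , 0.09142658]), np.float64(0.004946063829004137))
x+y+ [0.70910448 0.07539972 0.095     ] [0.6988855  0.07735267 0.095     ] (array([0.70382281, 0.07629283, 0.09136291]), np.float64(0.007165233902688282))
x+y- [ 0.69359978 -0.04800691  0.095     ] [ 0.68510473 -0.03851123  0.095     ] (array([ 0.68909563, -0.04439874,  0.0888506 ]), np.float64(0.001302104602134515))
roll (array([0.540787  , 0.1267667 , 0.12454859]), np.float64(0.002103651980286755))
```

{"op": "jog_arm", "data": {"steps": [0.05,0.52,-0.477,-0.046,-1.036,0.05,0.52,-0.477,-0.046,-1.036,0.05,0.52,-0.477,-0.046,-1.036,0.05,0.52,-0.477,-0.046,-1.036,0.05,0.52,-0.477,-0.046,-1.036,0.05,0.52,-0.477,-0.046,-1.036,0.05,0.52,-0.477,-0.046,-1.036,0.05,0.52,-0.477,-0.046,-1.036,0.05,0.52,-0.477,-0.046,-1.036,0.05,0.52,-0.477,-0.046,-1.036]}}

```text
clock: 1.15
position: [0.454, -0.1082, 0.2471]
ee_rot: [0.745, 0.667, -0.0, 0.0]
ft_force: [1.6, -0.7, 0.4]
grip_width: 0.584
```

{"op": "jog_arm", "data": {"steps": [0.05,0.196,0.06,-0.013,0,0.05,0.196,0.06,-0.013,0,0.05,0.196,0.06,-0.013,0,0.05,0.196,0.06,-0.013,0,0.05,0.196,0.06,-0.013,0,0.05,0.196,0.06,-0.013,0,0.05,0.196,0.06,-0.013,0,0.05,0.196,0.06,-0.013,0,0.05,0.196,0.06,-0.013,0,0.05,0.196,0.06,-0.013,0]}}

```text
clock: 2.15
position: [0.5346, 0.0772, 0.26]
ee_rot: [0.745, 0.667, -0.0, 0.0]
ft_force: [0.3, -0.4, 0.2]
grip_width: 0.582
```

```bash
python3 - <<'E'
from workcell import manip
from h import *
o=manip.get_obs();print(o["clock"],o["position"],o["ee_rot"],o["ft_force"],o["joint_pos"])
c=manip.calibration("wrist");im,dep=manip.camera("wrist")
pickle.dump((im,dep,c,o),open("w1.pkl","wb"))
cv2.imwrite("pics/w1.png",im[:,:,::-1])
E
```

```text
2.15 [0.53462156 0.07721282 0.26004638] [ 7.45058060e-01  6.66999546e-01 -6.87829202e-05  2.96890893e-04] [ 0.25198254 -0.44326005  0.23976925] [ 0.43430587  0.19321339 -0.75105879  1.58439248  0.13360714  1.41639375
 -0.43848964]
```

View pics/w1.png

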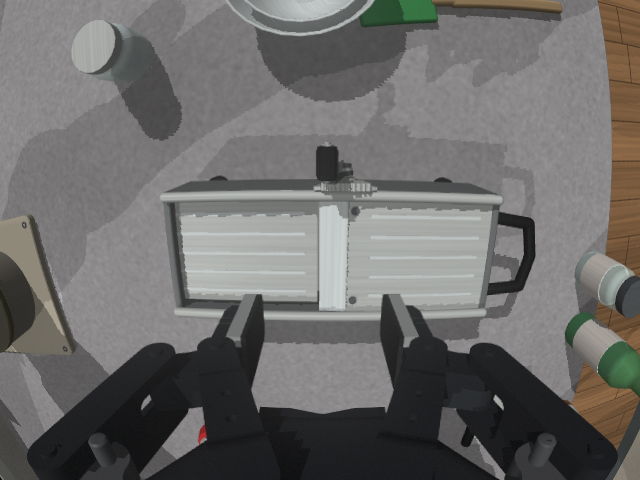

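The wrist view shows the slicer from above. The +y rail runs from (161,198) to (503,199), the -y rail from (176,314) to (486,313), and the roll is at (327,162).

```bash
cat >> h.py <<'E'
def wray(c,u,v):
    K=c["mtx"];T=c["world_to_cam"];R=T[:3,:3]
    a=np.array([(u-K[0,2])/K[0,0],(v-K[1,2])/K[1,1]]);r=np.linalg.norm(a)
    d=R.T@np.array([*(a/r*np.sin(r)),np.cos(r)]);return -R.T@T[:3,3],d
def wplane(c,u,v,z):
    o,d=wray(c,u,v);return o+d*(z-o[2])/d[2]
def wcloud(dep,c):
    K=c["mtx"];v,u=np.mgrid[:480,:640]
    x=(u-K[0,2])/K[0,0];y=(v-K[1,2])/K[1,1];r=np.hypot(x,y)+1e-9;t=np.tan(r)/r
    P=np.stack([x*t*dep,y*t*dep,dep],-1);T=c["world_to_cam"];return (P-T[:3,3])@T[:3,:3]
E
python3 - <<'E'
from h import *
im,dep,c,o=pickle.load(open("w1.pkl","rb"))
X=wcloud(dep,c);z=X[...,2]
cv2.imwrite("pics/w1c.png",cv2.resize(im[130:330,150:550][:,:,::-1],None,fx=2,fy=2,interpolation=cv2.INTER_CUBIC))
P={k:wplane(c,*p,.092) for k,p in {"x-y+":(161,198),"x+y+":(503,199),"x+y-":(486,313),"x-y-":(176,314)}.items()}
print(P,np.mean(list(P.values()),0))
yaw=-0.11;ex=np.array([np.cos(yaw),np.sin(yaw)]);ey=np.array([-ex[1],ex[0]])
m=np.zeros(z.shape,bool);m[175:330,150:520]=1
rail=m&(z>.0935)&(z<.1)
print("rail z hist",np.histogram(z[m],bins=[.05,.08,.083,.085,.088,.09,.092,.094,.096,.098,.1,.12]))
for nm,b in (("+",(185,212)),("-",(300,325))):
    mm=rail.copy();mm[:b[0]]=0;mm[b[1]:]=0
    p=X[mm][:,:2];l=cv2.fitLine((p*1000).astype(np.float32),cv2.DIST_HUBER,0,.01,.01).ravel();print(nm,len(p),l,np.arctan2(l[1],l[0]))
    q=p@ex;print(" xrange",q.min(),q.max(),np.percentile(q,[1,99]),"y med",np.median(p@ey))
# roll
m=np.zeros(z.shape,bool);m[135:185,305:350]=1
s=m&(z>.11);print("roll",s.sum(),X[s].mean(0),z[s].max(),(X[s][:,:2]@ex).min(),(X[s][:,:2]@ex).max(),(X[s][:,:2]@ey).min(),(X[s][:,:2]@ey).max());vv,uu=np.nonzero(s);print(uu.min(),uu.max(),vv.min(),vv.max())
print("roll ray",wplane(c,327,161,.127))
E
```

```text
{'x-y+': array([0.38335352, 0.11323152, 0.092     ]), 'x+y+': array([0.71046545, 0.07682603, 0.092     ]), 'x+y-': array([ 0.69640974, -0.0452601 ,  0.092     ]), 'x-y-': array([ 0.3696122 , -0.00897823,  0.092     ])} [0.53996023 0.03395481 0.092     ]
rail z hist (array([15593,   452,   602, 16395,  3035,   155,   435,  1436,  3397,
         562,   444]), array([0.05 , 0.08 , 0.083, 0.085, 0.088, 0.09 , 0.092, 0.094, 0.096,
       0.098, 0.1  , 0.12 ]))
+ 3609 [ 9.9341327e-01 -1.1458654e-01  5.4419800e+02  9.5937370e+01] -0.114838794
 xrange 0.368404215780178 0.6963572817238012 [0.37413696 0.69035033] y med 0.15510492025946798
- 1929 [ 9.9333560e-01 -1.1525798e-01  5.3313745e+02 -2.2372644e+01] -0.11551471
 xrange 0.36779755767435307 0.6953818800422968 [0.3715412  0.69114981] y med 0.036304025212328804
roll 843 [0.54304804 0.12810275 0.13538232] 0.4200012342875203 0.5172267185680928 0.5345132929333386 0.16708534284475354 0.2103274693233268
305 346 139 184
roll ray [0.54333459 0.12892021 0.127     ]
```

View pics/w1c.png

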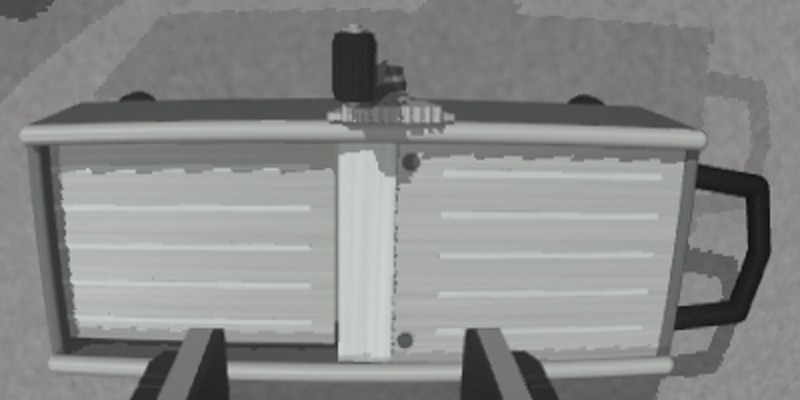

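{"op": "jog_arm", "data": {"steps": [0.04,0.0524,0.003,0,0.005,0.04,0.0524,0.003,0,0.005,0.04,0.0524,0.003,0.03,0.005,0.04,0.0524,0.003,0.055,0.005,0.04,0.0524,0.003,0.08,0.005,0.04,0.0524,0.003,0.1,0.005,0.04,0.0524,0.003,0.12,0.005,0.04,0.0524,0.003,0.13,0.005,0.04,0.0524,0.003,0.13,0.005,0.04,0.0524,0.003,0.13,0.005]}}

```text
clock: 3.2
position: [0.5437, 0.1301, 0.1307]
ee_rot: [0.746, 0.666, 0.0, 0.0]
ft_force: [0.0, -1.1, 0.0]
grip_width: 0.466
```

```bash
python3 - <<'E'
from workcell import manip
from h import *
o=manip.get_obs();print(o["clock"],o["position"],o["ee_rot"],o["ft_force"])
for n in("side","wrist"):
  im,_=manip.camera(n)
  im=im[220:340,200:380] if n=="side" else im[130:330,200:460]
  cv2.imwrite(f"pics/p1{n}.png",cv2.resize(im[:,:,::-1],None,fx=3,fy=3,interpolation=cv2.INTER_CUBIC))
E
```

```text
3.2 [0.54372427 0.13007396 0.13070916] [7.46233871e-01 6.65683743e-01 3.61837757e-04 1.81930488e-04] [ 0.03950612 -1.13452436  0.0391793 ]
```

View pics/p1side.png

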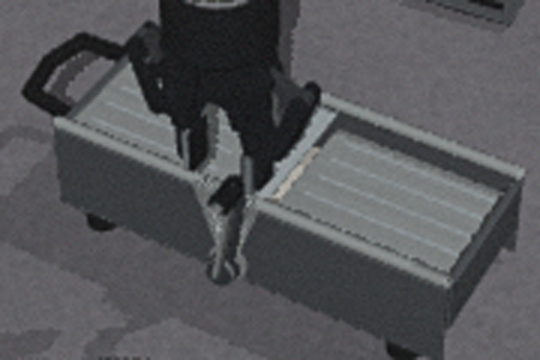

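View pics/p1wrist.png

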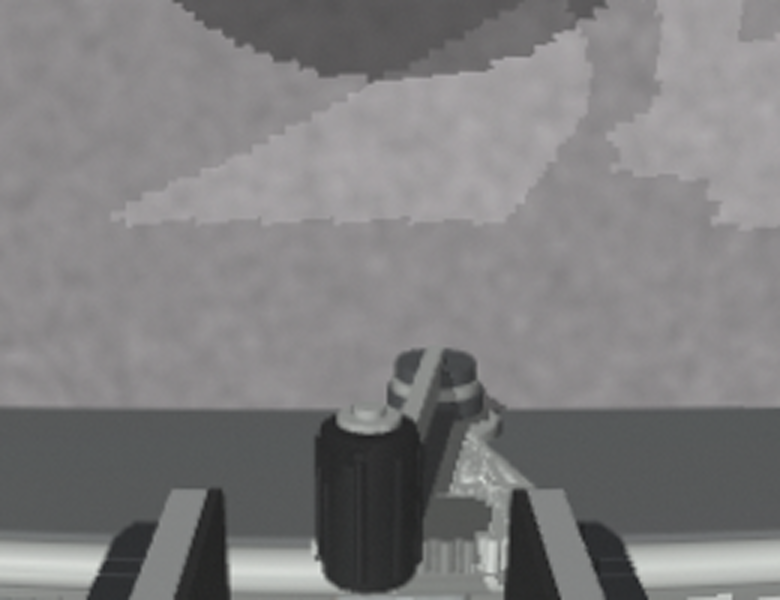

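```bash
python3 - <<'E'
from workcell import manip
from h import *
c=manip.calibration("wrist");o=manip.get_obs()
ex=np.array([.9934,-.1147]);ey=np.array([.1147,.9934]);O=np.array([.5395,.036])
f=lambda p:((p[:2]-O)@ex*1000,(p[:2]-O)@ey*1000)
g=lambda a,b:((a+.5)/3-.5+200,(b+.5)/3-.5+130)
print("tcp",f(o["position"]))
print("roll far end",f(wplane(c,*g(368,412),.134)), f(wplane(c,*g(368,430),.127)),"near",f(wplane(c,*g(368,590),.127)))
print("roll L/R",f(wplane(c,*g(317,500),.127)),f(wplane(c,*g(420,500),.127)))
print("pad L",f(wplane(c,*g(222,490),.117)),"R",f(wplane(c,*g(512,490),.117)))
E
```

```text
tcp (np.float64(-6.316748932839402), np.float64(94.01016994786809))
roll far end (np.float64(-7.226656569045663), np.float64(109.45257923111183)) (np.float64(-7.198198892589598), np.float64(103.76325172901794)) near (np.float64(-7.150027370223185), np.float64(74.66185410771624))
roll L/R (np.float64(-15.450987397781539), np.float64(91.4994890060047)) (np.float64(1.2593178519893526), np.float64(91.50361186003975))
pad L (np.float64(-32.30426178027689), np.float64(88.54117535215251)) R (np.float64(17.68337765209689), np.float64(88.5616483271468))
```

```bash
python3 - <<'E'
from workcell import manip
from h import *
c=manip.calibration("wrist");o=manip.get_obs()
im,dep=manip.camera("wrist");X=wcloud(dep,c)
ex=np.array([.9934,-.1147]);ey=np.array([.1147,.9934]);O=np.array([.5395,.036])
for v in (292,294,296,300,310,320):
  for u in (256,260,264,268,271,273,373,377,380,384,388):
    p=X[v,u];print("%.0f,%.0f,%.0f"%((p[:2]-O)@ex*1000,(p[:2]-O)@ey*1000,p[2]*1000),end=" | ")
  print()
E
```

```text
-52,64,63 | -49,65,64 | -46,64,63 | -44,65,63 | -42,65,64 | -40,65,63 | 26,69,72 | 29,69,72 | 32,64,63 | 35,64,62 | 38,64,63 | 
-52,64,66 | -32,106,156 | -31,106,156 | -29,106,157 | -28,106,155 | -28,105,153 | 13,106,157 | 15,106,156 | 16,106,155 | 18,106,156 | 37,65,67 | 
-34,106,158 | -32,105,156 | -31,106,157 | -29,106,157 | -28,106,158 | -28,104,153 | 13,106,158 | 14,106,158 | 15,107,159 | 17,106,158 | 19,106,158 | 
-33,106,162 | -32,106,161 | -30,106,161 | -29,105,160 | -27,106,161 | -28,102,154 | 13,105,160 | 14,106,161 | 15,105,160 | 17,106,161 | 18,106,162 | 
-32,106,170 | -31,105,169 | -29,106,169 | -27,106,170 | -28,101,161 | -28,98,155 | 13,102,162 | 13,106,170 | 14,106,170 | 16,106,169 | 17,106,169 | 
-31,105,176 | -29,106,177 | -28,105,176 | -27,102,171 | -28,98,163 | -27,96,159 | 12,100,166 | 13,103,173 | 13,106,177 | 14,106,177 | 16,105,176 |
```

```bash
python3 - <<'E'
from workcell import manip
from h import *
c=manip.calibration("side");im,dep=manip.camera("side");X=cloud(dep,c)
ex=np.array([.9934,-.1147]);ey=np.array([.1147,.9934]);O=np.array([.5395,.036])
# project tips for candidate heights
T=c["world_to_cam"];K=c["mtx"]
for z in (.117,.125,.135,.145,.155):
  for x in (-30,15):
    w=np.array([*(O+ex*x/1000+ey*.104),z]);q=K@(T[:3,:3]@w+T[:3,3]);print(z,x,(q[:2]/q[2]).round(1),end=" ")
  print()
for v in range(264,292,3):
  for u in range(276,292,3):
    p=X[v,u];print("%.0f,%.0f,%.0f"%((p[:2]-O)@ex*1000,(p[:2]-O)@ey*1000,p[2]*1000),end=" | ")
  print()
cv2.imwrite("pics/p2.png",cv2.resize(im[230:310,240:320][:,:,::-1],None,fx=7,fy=7,interpolation=cv2.INTER_CUBIC))
c=manip.calibration("wrist");print(-c["world_to_cam"][:3,:3].T@c["world_to_cam"][:3,3]-manip.get_obs()["position"])
E
```

```text
0.117 -30 [280.6 295.5] 0.117 15 [261.9 287.7] 
0.125 -30 [280.5 292.8] 0.125 15 [261.8 285. ] 
0.135 -30 [280.5 289.3] 0.135 15 [261.6 281.6] 
0.145 -30 [280.4 285.9] 0.145 15 [261.4 278.1] 
0.155 -30 [280.3 282.4] 0.155 15 [261.2 274.6] 
43,3,88 | -31,109,211 | -36,105,209 | -42,104,211 | -40,90,199 | -57,107,220 | 
38,11,88 | 33,7,87 | -37,107,203 | -43,106,205 | -48,103,205 | -56,106,212 | 
34,18,86 | 27,16,88 | -36,106,194 | -43,106,197 | -46,100,194 | -56,106,204 | 
29,26,86 | 24,22,85 | -35,104,184 | -39,100,182 | -43,95,179 | -55,104,193 | 
24,35,87 | 19,29,85 | -35,106,177 | -40,102,176 | -44,96,173 | -4,17,85 | 
-6,81,133 | -11,78,133 | -33,102,165 | -41,104,169 | -42,93,161 | -9,27,87 | 
-10,89,133 | -14,84,131 | -34,104,158 | -38,99,155 | -10,40,90 | -13,33,86 | 
-16,98,135 | -17,88,127 | -11,67,106 | -11,55,94 | -14,47,88 | 2,7,45 | 
-17,100,129 | -10,78,106 | -14,72,103 | -18,67,100 | -21,60,95 | -28,59,98 | 
-8,86,102 | -6,71,89 | -12,69,89 | -18,67,91 | -21,59,85 | -32,65,96 | 
[0.00719809 0.07445495 0.16002041]
```

View pics/p2.png

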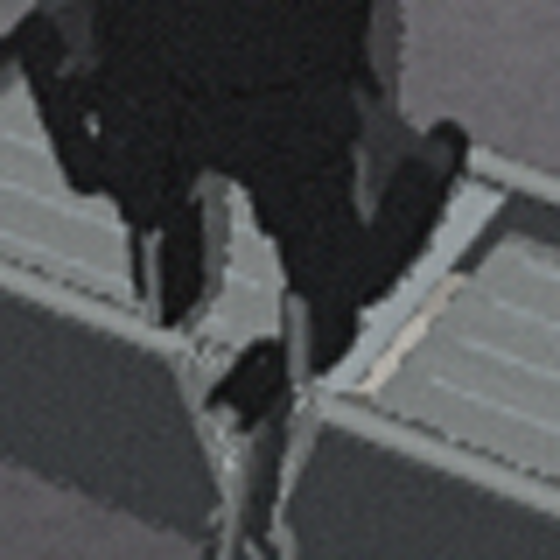

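The side and wrist depth both put the fingertips at z≈0.153 with the TCP at 0.131. That disagrees with the stated 17 mm ahead of the TCP, so at this height the pads would miss the roll. I'll lower in steps and check.

{"op": "jog_arm", "data": {"steps": [0.04,0,0,0.005,0,0.04,0,0,0.01,0,0.04,0,0,0.015,0,0.04,0,0,0.02,0,0.04,0,0,0.02,0,0.04,0,0,0.02,0,0.04,0,0,0.02,0,0.04,0,0,0.02,0,0.04,0,0,0.02,0,0.04,0,0,0.02,0]}}

```text
clock: 4.4
position: [0.5434, 0.1299, 0.11]
ee_rot: [0.746, 0.666, 0.0, 0.0]
ft_force: [-0.3, -0.0, -0.1]
grip_width: 0.469
```

```bash
python3 - <<'E'
from workcell import manip
from h import *
ex=np.array([.9934,-.1147]);ey=np.array([.1147,.9934]);O=np.array([.5395,.036])
c=manip.calibration("wrist");print(manip.get_obs()["position"])
im,dep=manip.camera("wrist");X=wcloud(dep,c)
cv2.imwrite("pics/p3w.png",cv2.resize(im[200:440,200:460][:,:,::-1],None,fx=2.5,fy=2.5,interpolation=cv2.INTER_CUBIC))
L=np.stack([(X[...,:2]-O)@ex*1000,(X[...,:2]-O)@ey*1000,X[...,2]*1000],-1)
m=np.zeros(dep.shape,bool);m[240:360,220:420]=1
m&=(L[...,1]>95)&(L[...,1]<112)&(abs(L[...,0]+7)>15)&(L[...,2]>60)
p=L[m];print(len(p));
for s in (-1,1):
  q=p[(p[:,0]+7)*s>0];print(s,np.percentile(q[:,2],[0,1,5]),q[:,0].min(),q[:,0].max(),q[:,1].max())
im,_=manip.camera("side")
cv2.imwrite("pics/p3.png",cv2.resize(im[230:310,240:320][:,:,::-1],None,fx=7,fy=7,interpolation=cv2.INTER_CUBIC))
E
```

```text
[0.54343503 0.12988043 0.11004575]
5088
-1 [128.97405822 132.42732613 136.69588351] -41.76696648162213 -27.604513362393366 108.77533179605135
1 [128.85680383 132.46154699 136.70371029] 11.563434185809777 25.690001658272102 108.83404385403543
```

View pics/p3w.png

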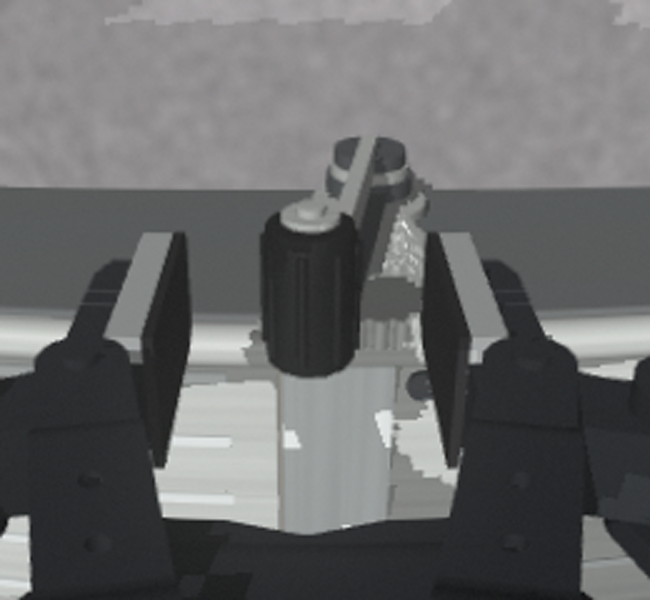

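View pics/p3.png

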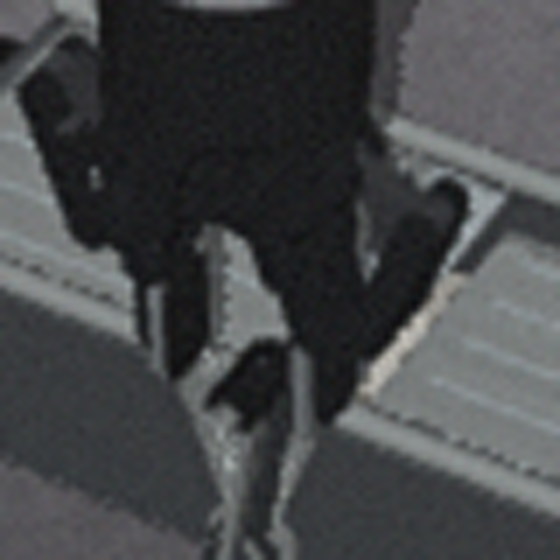

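{"op": "jog_arm", "data": {"steps": [0.04,0,0,0.005,0,0.04,0,0,0.01,0,0.04,0,0,0.013,0,0.04,0,0,0.013,0,0.04,0,0.005,0.013,0,0.04,0,0.01,0.013,0,0.04,0,0.012,0.013,0,0.04,0,0.014,0.013,0,0.04,0,0.016,0.013,0,0.04,0,0.016,0.013,0]}}

```text
clock: 5.5
position: [0.5588, 0.1282, 0.0967]
ee_rot: [0.746, 0.666, -0.0, -0.0]
ft_force: [-3.0, 0.7, 1.5]
grip_width: 0.465
```

{"op": "jog_arm", "data": {"steps": [0.04,0,0.002,0,0,0.04,0,0.004,0,0,0.04,0,0.006,0,0,0.04,0,0.008,0,0,0.04,0,0.01,0,0,0.04,0,0.012,0,0,0.04,0,0.014,0,0,0.04,0,0.016,0,0,0.04,0,0.018,0,0,0.04,0,0.02,0,0]}}

```text
clock: 6.5
position: [0.5766, 0.1263, 0.0958]
ee_rot: [0.746, 0.666, -0.002, -0.002]
ft_force: [-10.5, 0.7, -0.8]
grip_width: 0.469
```

{"op": "jog_arm", "data": {"steps": [0.04,0,0.001,0,0,0.04,0,0.002,0,0,0.04,0,0.003,0,0,0.04,0,0.004,0,0,0.04,0,0.006,0,0,0.04,0,0.008,0,0,0.04,0,0.01,0,0,0.04,0,0.012,0,0,0.04,0,0.012,0,0,0.04,0,0.012,0,0]}}

```text
clock: 7.5
position: [0.5886, 0.1248, 0.0957]
ee_rot: [0.746, 0.666, -0.002, -0.001]
ft_force: [-10.4, 0.9, -0.5]
grip_width: 0.469
```

{"op": "jog_arm", "data": {"steps": [0.04,0,0.001,0,0,0.04,0,0.002,0,0,0.04,0,0.003,0,0,0.04,0,0.004,0,0,0.04,0,0.004,0,0,0.04,0,0.004,0,0,0.04,0,0.004,0,0,0.04,0,0.004,0,0,0.04,0,0.004,0,0,0.04,0,0.004,0,0]}}

```text
clock: 8.5
position: [0.5931, 0.1242, 0.096]
ee_rot: [0.746, 0.666, -0.002, -0.001]
ft_force: [-8.0, 1.1, -0.7]
grip_width: 0.469
```

{"op": "jog_arm", "data": {"steps": [0.04,0,0.001,0,0,0.04,0,0.002,0,0,0.04,0,0.003,0,0,0.04,0,0.004,0,0,0.04,0,0.004,0,0,0.04,0,0.004,0,0,0.04,0,0.004,0,0,0.04,0,0.004,0,0,0.04,0,0.004,0,0,0.04,0,0.004,0,0]}}

```text
clock: 9.5
position: [0.5976, 0.1236, 0.0962]
ee_rot: [0.746, 0.666, -0.001, -0.001]
ft_force: [-6.5, 0.9, -1.7]
grip_width: 0.472
```

{"op": "jog_arm", "data": {"steps": [0.04,0,0.001,0,0,0.04,0,0.002,0,0,0.04,0,0.003,0,0,0.04,0,0.004,0,0,0.04,0,0.004,0,0,0.04,0,0.004,0,0,0.04,0,0.004,0,0,0.04,0,0.004,0,0,0.04,0,0.004,0,0,0.04,0,0.004,0,0]}}

```text
clock: 10.5
position: [0.6005, 0.1234, 0.0958]
ee_rot: [0.746, 0.666, -0.002, -0.001]
ft_force: [-10.1, 0.9, -0.3]
grip_width: 0.467
```

{"op": "jog_arm", "data": {"steps": [0.04,0,0.001,0,0,0.04,0,0.002,0,0,0.04,0,0.003,0,0,0.04,0,0.003,0,0,0.04,0,0.003,0,0,0.04,0,0.003,0,0,0.04,0,0.003,0,0,0.04,0,0.003,0,0,0.04,0,0.003,0,0,0.04,0,0.003,0,0]}}

```text
clock: 11.5
position: [0.6037, 0.1229, 0.0958]
ee_rot: [0.746, 0.666, -0.002, -0.001]
ft_force: [-10.7, 0.1, -0.5]
grip_width: 0.466
```

{"op": "jog_arm", "data": {"steps": [0.04,0,0.001,0,0,0.04,0,0.002,0,0,0.04,0,0.003,0,0,0.04,0,0.003,0,0,0.04,0,0.003,0,0,0.04,0,0.003,0,0,0.04,0,0.003,0,0,0.04,0,0.003,0,0,0.04,0,0.003,0,0,0.04,0,0.003,0,0]}}

```text
clock: 12.5
position: [0.6057, 0.1228, 0.0954]
ee_rot: [0.746, 0.666, -0.003, -0.002]
ft_force: [-13.7, 0.1, 0.2]
grip_width: 0.466
```

{"op": "jog_arm", "data": {"steps": [0.04,0,0.001,0,0,0.04,0,0.002,0,0,0.04,0,0.002,0,0,0.04,0,0.002,0,0,0.04,0,0.002,0,0,0.04,0,0.002,0,0,0.04,0,0.002,0,0,0.04,0,0.002,0,0,0.04,0,0.002,0,0,0.04,0,0.002,0,0]}}

```text
clock: 13.5
position: [0.607, 0.1226, 0.0951]
ee_rot: [0.746, 0.666, -0.003, -0.002]
ft_force: [-16.4, 1.1, 0.4]
grip_width: 0.466
```

Force is 16.4 N with no click, and the unloaded roll is at about x=+35 mm in the slicer frame, which fits the closed stop. Next I'll back off to the other pad.

{"op": "jog_arm", "data": {"steps": [0.04,0,-0.004,0,0,0.04,0,-0.009,0,0,0.04,0,-0.014,0,0,0.04,0,-0.019,0,0,0.04,0,-0.024,0,0,0.04,0,-0.029,0,0,0.04,0,-0.034,0,0,0.04,0,-0.034,0,0,0.04,0,-0.034,0,0,0.04,0,-0.034,0,0]}}

```text
clock: 14.5
position: [0.5774, 0.1259, 0.097]
ee_rot: [0.746, 0.666, 0.0, 0.0]
ft_force: [-0.1, -1.3, 0.1]
grip_width: 0.469
```

```bash
python3 - <<'E'
from workcell import manip
from h import *
ex=np.array([.9934,-.1147]);ey=np.array([.1147,.9934]);O=np.array([.5395,.036])
f=lambda p:(((p[:2]-O)@ex*1000).round(1),((p[:2]-O)@ey*1000).round(1))
c=manip.calibration("wrist");o=manip.get_obs();print(o["position"],f(o["position"]),o["ft_force"])
im,dep=manip.camera("wrist");pickle.dump((im,dep,c,o),open("w2.pkl","wb"))
cv2.imwrite("pics/q1.png",cv2.resize(im[200:440,200:460][:,:,::-1],None,fx=2.5,fy=2.5,interpolation=cv2.INTER_CUBIC))
E
```

```text
[0.57737663 0.1259135  0.09696119] (np.float64(27.3), np.float64(93.7)) [-0.0672921  -1.2549641   0.08908197]
```

View pics/q1.png

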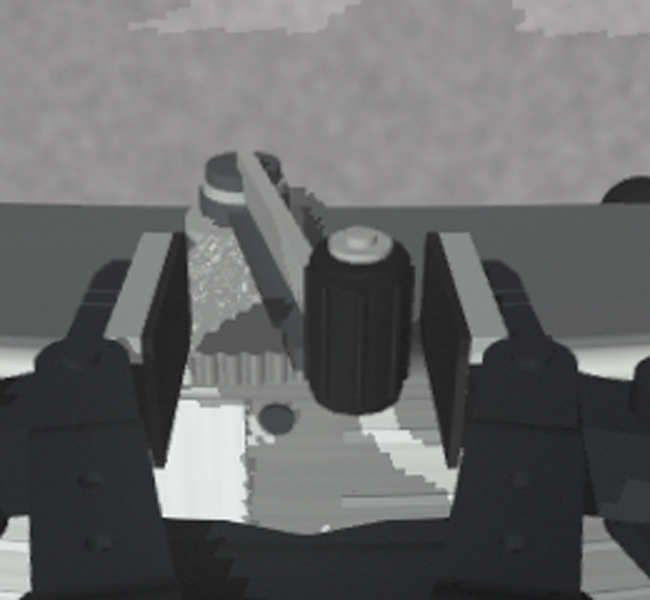

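The roll sits at crop (358,320), upright between the pads and about 3 mm from the +x pad. The lever stayed at the stop.

```bash
cat > rollx.py <<'E'
from h import *
ex=np.array([.9934,-.1147]);ey=np.array([.1147,.9934]);O=np.array([.5395,.036])
def roll(im,dep,c,o):
    X=wcloud(dep,c);L=np.stack([(X[...,:2]-O)@ex*1000,(X[...,:2]-O)@ey*1000,X[...,2]*1000],-1)
    g=im.max(-1)
    m=(g<75)&(L[...,2]>117)&(L[...,2]<142)&(L[...,1]>75)&(L[...,1]<108)
    t=(o["position"][:2]-O)@ex*1000
    m&=abs(L[...,0]-t)<19.5
    p=L[m];return len(p),np.percentile(p,[2,50,98],axis=0).round(1),t
if __name__=="__main__":
    import sys;print(roll(*pickle.load(open(sys.argv[1],"rb"))))
E
python3 rollx.py w2.pkl
```

```text
(3041, array([[ 26.3,  79.9, 120.9],
       [ 35.8,  94.5, 132. ],
       [ 46.5, 105.4, 139.4]]), np.float64(27.313569115698545))
```

{"op": "jog_arm", "data": {"steps": [0.04,0,-0.001,0,0,0.04,0,-0.002,0,0,0.04,0,-0.003,0,0,0.04,0,-0.004,0,0,0.04,0,-0.005,0,0,0.04,0,-0.006,0,0,0.04,0,-0.006,0,0,0.04,0,-0.006,0,0,0.04,0,-0.006,0,0,0.04,0,-0.006,0,0]}}

```text
clock: 15.55
position: [0.5714, 0.1267, 0.097]
ee_rot: [0.746, 0.666, 0.0, 0.0]
ft_force: [3.1, -0.6, 0.4]
grip_width: 0.465
```

{"op": "jog_arm", "data": {"steps": [0.04,0,-0.0005,0,0,0.04,0,-0.001,0,0,0.04,0,-0.0015,0,0,0.04,0,-0.002,0,0,0.04,0,-0.002,0,0,0.04,0,-0.002,0,0,0.04,0,-0.002,0,0,0.04,0,-0.002,0,0,0.04,0,-0.002,0,0,0.04,0,-0.002,0,0]}}

```text
clock: 16.55
position: [0.5696, 0.1269, 0.0971]
ee_rot: [0.746, 0.666, 0.0, 0.0]
ft_force: [5.2, 0.4, 0.8]
grip_width: 0.466
```

{"op": "jog_arm", "data": {"steps": [0.04,0,-0.0005,0,0,0.04,0,-0.001,0,0,0.04,0,-0.0015,0,0,0.04,0,-0.002,0,0,0.04,0,-0.002,0,0,0.04,0,-0.002,0,0,0.04,0,-0.002,0,0,0.04,0,-0.002,0,0,0.04,0,-0.002,0,0,0.04,0,-0.002,0,0]}}

```text
clock: 17.55
position: [0.5682, 0.1271, 0.0974]
ee_rot: [0.746, 0.666, 0.001, 0.001]
ft_force: [7.3, -0.6, -0.0]
grip_width: 0.47
```

{"op": "jog_arm", "data": {"steps": [0.04,0,-0.0005,0,0,0.04,0,-0.001,0,0,0.04,0,-0.0015,0,0,0.04,0,-0.002,0,0,0.04,0,-0.002,0,0,0.04,0,-0.002,0,0,0.04,0,-0.002,0,0,0.04,0,-0.002,0,0,0.04,0,-0.002,0,0,0.04,0,-0.002,0,0]}}

```text
clock: 18.55
position: [0.5667, 0.1272, 0.0976]
ee_rot: [0.746, 0.665, 0.001, 0.001]
ft_force: [9.1, -0.6, 0.7]
grip_width: 0.468
```

{"op": "jog_arm", "data": {"steps": [0.04,0,-0.0005,0,0,0.04,0,-0.001,0,0,0.04,0,-0.0015,0,0,0.04,0,-0.002,0,0,0.04,0,-0.002,0,0,0.04,0,-0.002,0,0,0.04,0,-0.002,0,0,0.04,0,-0.002,0,0,0.04,0,-0.002,0,0,0.04,0,-0.002,0,0]}}

```text
clock: 19.55
position: [0.5652, 0.1274, 0.0978]
ee_rot: [0.746, 0.665, 0.002, 0.001]
ft_force: [10.0, -1.1, 0.6]
grip_width: 0.474
```

{"op": "jog_arm", "data": {"steps": [0.04,0,-0.0005,0,0,0.04,0,-0.001,0,0,0.04,0,-0.0015,0,0,0.04,0,-0.0015,0,0,0.04,0,-0.0015,0,0,0.04,0,-0.0015,0,0,0.04,0,-0.0015,0,0,0.04,0,-0.0015,0,0,0.04,0,-0.0015,0,0,0.04,0,-0.0015,0,0]}}

```text
clock: 20.55
position: [0.563, 0.1276, 0.0976]
ee_rot: [0.746, 0.665, 0.001, 0.001]
ft_force: [6.5, -0.2, 0.4]
grip_width: 0.467
```

Click 1: the force dropped from over 10 N to 6.5 N, and the position agrees with notch 1.

{"op": "jog_arm", "data": {"steps": [0.04,0,-0.0005,0,0,0.04,0,-0.001,0,0,0.04,0,-0.0015,0,0,0.04,0,-0.0015,0,0,0.04,0,-0.0015,0,0,0.04,0,-0.0015,0,0,0.04,0,-0.0015,0,0,0.04,0,-0.0015,0,0,0.04,0,-0.0015,0,0,0.04,0,-0.0015,0,0]}}

```text
clock: 21.55
position: [0.5615, 0.1278, 0.0975]
ee_rot: [0.746, 0.666, 0.001, 0.001]
ft_force: [8.2, -1.1, -0.1]
grip_width: 0.472
```

{"op": "jog_arm", "data": {"steps": [0.04,0,-0.0005,0,0,0.04,0,-0.001,0,0,0.04,0,-0.0015,0,0,0.04,0,-0.0015,0,0,0.04,0,-0.0015,0,0,0.04,0,-0.0015,0,0,0.04,0,-0.0015,0,0,0.04,0,-0.0015,0,0,0.04,0,-0.0015,0,0,0.04,0,-0.0015,0,0]}}

```text
clock: 22.55
position: [0.5603, 0.1279, 0.0976]
ee_rot: [0.746, 0.665, 0.001, 0.001]
ft_force: [9.6, 0.1, 0.9]
grip_width: 0.47
```

{"op": "jog_arm", "data": {"steps": [0.04,0,-0.0005,0,0,0.04,0,-0.001,0,0,0.04,0,-0.0015,0,0,0.04,0,-0.0015,0,0,0.04,0,-0.0015,0,0,0.04,0,-0.0015,0,0,0.04,0,-0.0015,0,0,0.04,0,-0.0015,0,0,0.04,0,-0.0015,0,0,0.04,0,-0.0015,0,0]}}

```text
clock: 23.55
position: [0.5592, 0.128, 0.0978]
ee_rot: [0.746, 0.665, 0.002, 0.001]
ft_force: [10.4, 0.5, 0.5]
grip_width: 0.47
```

{"op": "jog_arm", "data": {"steps": [0.04,0,-0.0005,0,0,0.04,0,-0.001,0,0,0.04,0,-0.0015,0,0,0.04,0,-0.0015,0,0,0.04,0,-0.0015,0,0,0.04,0,-0.0015,0,0,0.04,0,-0.0015,0,0,0.04,0,-0.0015,0,0,0.04,0,-0.0015,0,0,0.04,0,-0.0015,0,0]}}

```text
clock: 24.55
position: [0.5566, 0.1284, 0.0973]
ee_rot: [0.746, 0.666, 0.001, 0.001]
ft_force: [7.7, 0.5, -0.0]
grip_width: 0.463
```

Click 2: the force fell from 10.4 N to 7.7 N with a position jump, which fits notch 2.

{"op": "jog_arm", "data": {"steps": [0.04,0,-0.0005,0,0,0.04,0,-0.001,0,0,0.04,0,-0.0015,0,0,0.04,0,-0.0015,0,0,0.04,0,-0.0015,0,0,0.04,0,-0.0015,0,0,0.04,0,-0.0015,0,0,0.04,0,-0.0015,0,0,0.04,0,-0.0015,0,0,0.04,0,-0.0015,0,0]}}

```text
clock: 25.55
position: [0.5554, 0.1284, 0.0974]
ee_rot: [0.746, 0.665, 0.001, 0.001]
ft_force: [9.2, -0.9, 0.7]
grip_width: 0.472
```

{"op": "jog_arm", "data": {"steps": [0.04,0,-0.0005,0,0,0.04,0,-0.001,0,0,0.04,0,-0.0015,0,0,0.04,0,-0.0015,0,0,0.04,0,-0.0015,0,0,0.04,0,-0.0015,0,0,0.04,0,-0.0015,0,0,0.04,0,-0.0015,0,0,0.04,0,-0.0015,0,0,0.04,0,-0.0015,0,0]}}

```text
clock: 26.55
position: [0.5543, 0.1285, 0.0975]
ee_rot: [0.746, 0.665, 0.001, 0.001]
ft_force: [8.9, -0.8, 0.2]
grip_width: 0.468
```

{"op": "jog_arm", "data": {"steps": [0.04,0,-0.0005,0,0,0.04,0,-0.001,0,0,0.04,0,-0.0015,0,0,0.04,0,-0.0015,0,0,0.04,0,-0.0015,0,0,0.04,0,-0.0015,0,0,0.04,0,-0.0015,0,0,0.04,0,-0.0015,0,0,0.04,0,-0.0015,0,0,0.04,0,-0.0015,0,0]}}

```text
clock: 27.55
position: [0.5532, 0.1286, 0.0976]
ee_rot: [0.746, 0.665, 0.002, 0.001]
ft_force: [11.5, -1.1, -0.9]
grip_width: 0.472
```

{"op": "jog_arm", "data": {"steps": [0.04,0,-0.0005,0,0,0.04,0,-0.001,0,0,0.04,0,-0.0015,0,0,0.04,0,-0.0015,0,0,0.04,0,-0.0015,0,0,0.04,0,-0.0015,0,0,0.04,0,-0.0015,0,0,0.04,0,-0.0015,0,0,0.04,0,-0.0015,0,0,0.04,0,-0.0015,0,0]}}

```text
clock: 28.55
position: [0.5506, 0.129, 0.0973]
ee_rot: [0.746, 0.666, 0.001, 0.001]
ft_force: [7.4, -0.2, 0.3]
grip_width: 0.469
```

Click 3: 11.5 N fell to 7.4 N, which fits notch 3.

{"op": "jog_arm", "data": {"steps": [0.04,0,-0.0005,0,0,0.04,0,-0.001,0,0,0.04,0,-0.0015,0,0,0.04,0,-0.0015,0,0,0.04,0,-0.0015,0,0,0.04,0,-0.0015,0,0,0.04,0,-0.0015,0,0,0.04,0,-0.0015,0,0,0.04,0,-0.0015,0,0,0.04,0,-0.0015,0,0]}}

```text
clock: 29.55
position: [0.5494, 0.1291, 0.0974]
ee_rot: [0.746, 0.666, 0.001, 0.001]
ft_force: [7.5, -0.3, -1.1]
grip_width: 0.471
```

{"op": "jog_arm", "data": {"steps": [0.04,0,-0.0005,0,0,0.04,0,-0.001,0,0,0.04,0,-0.001,0,0,0.04,0,-0.001,0,0,0.04,0,-0.001,0,0,0.04,0,-0.001,0,0,0.04,0,-0.001,0,0,0.04,0,-0.001,0,0,0.04,0,-0.001,0,0,0.04,0,-0.001,0,0]}}

```text
clock: 30.55
position: [0.5487, 0.1292, 0.0974]
ee_rot: [0.746, 0.665, 0.001, 0.001]
ft_force: [8.3, 0.4, -0.1]
grip_width: 0.469
```

{"op": "jog_arm", "data": {"steps": [0.04,0,-0.0005,0,0,0.04,0,-0.001,0,0,0.04,0,-0.001,0,0,0.04,0,-0.001,0,0,0.04,0,-0.001,0,0,0.04,0,-0.001,0,0,0.04,0,-0.001,0,0,0.04,0,-0.001,0,0,0.04,0,-0.001,0,0,0.04,0,-0.001,0,0]}}

```text
clock: 31.55
position: [0.5479, 0.1292, 0.0975]
ee_rot: [0.746, 0.665, 0.001, 0.001]
ft_force: [9.8, -2.1, -0.3]
grip_width: 0.469
```

{"op": "jog_arm", "data": {"steps": [0.04,0,-0.0005,0,0,0.04,0,-0.001,0,0,0.04,0,-0.0015,0,0,0.04,0,-0.0015,0,0,0.04,0,-0.0015,0,0,0.04,0,-0.0015,0,0,0.04,0,-0.0015,0,0,0.04,0,-0.0015,0,0,0.04,0,-0.0015,0,0,0.04,0,-0.0015,0,0]}}

```text
clock: 32.55
position: [0.5468, 0.1293, 0.0976]
ee_rot: [0.747, 0.665, 0.002, 0.001]
ft_force: [10.8, -0.7, -0.6]
grip_width: 0.47
```

{"op": "jog_arm", "data": {"steps": [0.04,0,-0.0005,0,0,0.04,0,-0.001,0,0,0.04,0,-0.001,0,0,0.04,0,-0.001,0,0,0.04,0,-0.001,0,0,0.04,0,-0.001,0,0,0.04,0,-0.001,0,0,0.04,0,-0.001,0,0,0.04,0,-0.001,0,0,0.04,0,-0.001,0,0]}}

```text
clock: 33.55
position: [0.5447, 0.1297, 0.0973]
ee_rot: [0.746, 0.666, 0.001, 0.001]
ft_force: [7.0, -0.7, -0.6]
grip_width: 0.47
```

Click 4: 10.8 N fell to 7.0 N, which fits notch 4. I'll back off and check.

{"op": "jog_arm", "data": {"steps": [0.04,0,0.003,0,0,0.04,0,0.006,0,0,0.04,0,0.01,0,0,0.04,0,0.014,0,0,0.04,0,0.017,0,0,0.04,0,0.017,0,0,0.04,0,0.017,-0.02,0,0.04,0,0.017,-0.045,0,0.04,0,0.017,-0.07,0,0.04,0,0.017,-0.08,0]}}

```text
clock: 34.55
position: [0.5614, 0.1284, 0.1792]
ee_rot: [0.746, 0.666, 0.001, 0.001]
ft_force: [0.2, 0.5, 0.4]
grip_width: 0.465
```

```bash
python3 - <<'E'
from workcell import manip
from h import *
c=manip.calibration("wrist");o=manip.get_obs();im,dep=manip.camera("wrist");pickle.dump((im,dep,c,o),open("w3.pkl","wb"))
print(o["position"],o["ee_rot"],o["ft_force"])
X=wcloud(dep,c)
ex=np.array([.9934,-.1147]);ey=np.array([.1147,.9934]);O=np.array([.5395,.036])
L=np.stack([(X[...,:2]-O)@ex*1000,(X[...,:2]-O)@ey*1000,X[...,2]*1000],-1)
m=(L[...,2]>118)&(L[...,2]<140)&(L[...,1]>78)&(L[...,1]<108)&(abs(L[...,0])<50)
p=L[m];print(len(p),np.percentile(p,[2,50,98],axis=0).round(1))
for x in(-110,-60,-22,-15,20,60):
  m=(abs(L[...,0]-x)<4)&(abs(L[...,1]-20)<30)&(L[...,2]>55)&(L[...,2]<92);print(x,m.sum(),np.median(L[m][:,2]) if m.any() else None)
cv2.imwrite("pics/r1.png",im[:,:,::-1])
E
```

```text
[0.56144131 0.12842725 0.17919163] [7.46172374e-01 6.65751442e-01 1.13241994e-03 7.23513562e-04] [0.16924814 0.46476715 0.35136504]
1303 [[  3.1  79.3 128.3]
 [ 10.9  94.1 134.8]
 [ 18.6 106.7 137.5]]
-110 417 80.65361119213543
-60 213 80.75374808686992
-22 622 80.61131452646343
-15 507 81.07968606897103
20 660 86.74458832446176
60 17 86.67660809283991
```

View pics/r1.png

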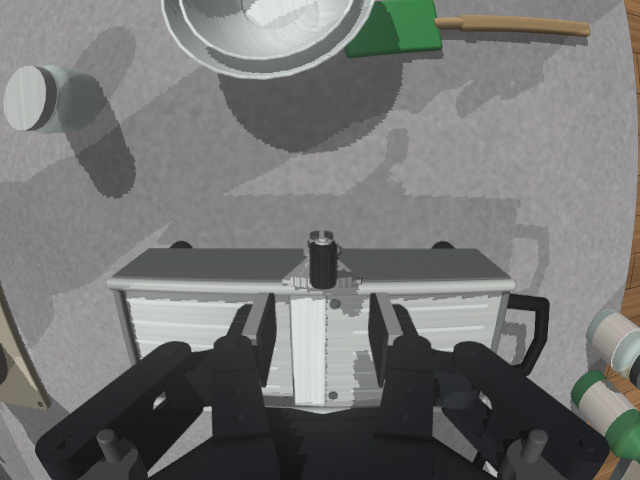

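The ramp reads 80.7 mm and the deck 86.7 mm, so the gap is 6.0 mm. The roll is at x=+11, four notches from 35. Next is the guard.

{"op": "jog_arm", "data": {"steps": [0.06,-0.459,-0.019,-0.081,1.5,0.06,-0.459,-0.019,-0.081,1.5,0.06,-0.459,-0.019,-0.081,1.5,0.06,-0.459,-0.019,-0.081,1.5,0.06,-0.459,-0.019,-0.081,1.5,0.06,-0.459,-0.019,-0.081,1.5,0.06,-0.459,-0.019,-0.081,1.5,0.06,-0.459,-0.019,-0.081,1.5,0.06,-0.459,-0.019,-0.081,1.5,0.06,-0.459,-0.019,-0.081,1.5]}}

```text
clock: 35.6
position: [0.4869, -0.3321, 0.257]
ee_rot: [1.0, -0.028, -0.001, 0.001]
ft_force: [-0.1, 0.4, 0.1]
grip_width: 0.702
```

```bash
python3 - <<'E'
from workcell import manip
from h import *
c=manip.calibration("wrist");o=manip.get_obs();im,dep=manip.camera("wrist");pickle.dump((im,dep,c,o),open("w4.pkl","wb"))
print(o["clock"],o["position"],o["ee_rot"],o["joint_velocities"].round(2),o["joint_pos"].round(2))
cv2.imwrite("pics/g1.png",im[:,:,::-1])
E
```

```text
35.6 [ 0.48691781 -0.3320634   0.25697317] [ 9.99598483e-01 -2.83055628e-02 -9.78126906e-04  8.43506731e-04] [-0.02  0.1   0.2  -0.17 -0.05  0.07 -1.26] [ 0.79  0.25 -0.33  1.48  0.08  1.42 -1.17]
```

View pics/g1.png

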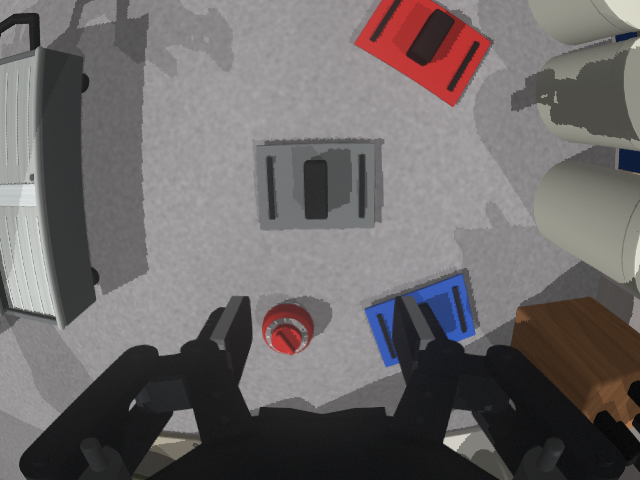

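The grey guard is at (318,185) with its grip at (316,190). The timer is at (288,330), red at (425,40) and blue at (425,320).

```bash
python3 - <<'E'
from h import *
im,dep,c,o=pickle.load(open("w4.pkl","rb"));X=wcloud(dep,c);z=X[...,2]
m=np.zeros(z.shape,bool);m[130:240,245:390]=1
g=m&(z>.036)&(z<.048);p=(X[g][:,:2]*1000).astype(np.float32);print("grip",len(p),cv2.minAreaRect(p),np.median(z[g]),p.mean(0))
g=m&(z>.008)&(z<.016);g=cv2.morphologyEx(g.astype(np.uint8),cv2.MORPH_OPEN,np.ones((3,3)))>0
p=(X[g][:,:2]*1000).astype(np.float32);print("plate",len(p),cv2.minAreaRect(p))
for px in ((258,146),(379,140),(374,228),(261,229)): print(wplane(c,*px,.012).round(4))
# timer
m=np.zeros(z.shape,bool);m[280:370,250:330]=1;t=m&(z>.02)&(z<.06)
print("timer",X[t].mean(0),X[t].min(0),X[t].max(0))
# fingertip z rel tcp at this opening
m=np.zeros(z.shape,bool);m[285:340,200:245]=1;t=m&(z>.15);print("tip",np.percentile(z[t],[1,5])-o["position"][2])
E
```

```text
grip 1345 ((500.8779602050781, -325.9696960449219), (23.63295555114746, 60.33194351196289), 86.90625) 0.042275865766665664 [ 501.5367  -326.22552]
plate 8251 ((500.86614990234375, -325.9132080078125), (131.161865234375, 97.00653839111328), 87.70198822021484)
[ 0.5499 -0.2658  0.012 ]
[ 0.5489 -0.3974  0.012 ]
[ 0.4502 -0.3889  0.012 ]
[ 0.4563 -0.2608  0.012 ]
timer [ 0.33533937 -0.28188943  0.03506505] [ 0.29964066 -0.31088644  0.02000841] [ 0.35844857 -0.24856628  0.05268533]
tip [0.02687728 0.03025667]
```

{"op": "jog_arm", "data": {"steps": [0.05,0.011,0,0.03,0,0.05,0.011,0,0.06,0,0.05,0.011,0,0.09,0,0.05,0.011,0,0.12,0,0.05,0.011,0,0.14,0,0.05,0.011,0,0.14,0,0.05,0.011,0,0.14,0,0.05,0.011,0,0.14,0,0.05,0.011,0,0.14,0,0.05,0.011,0,0.14,0]}}

```text
clock: 36.65
position: [0.5011, -0.3267, 0.1189]
ee_rot: [1.0, -0.022, 0.001, 0.0]
ft_force: [-0.1, -0.2, -0.8]
grip_width: 0.581
```

```bash
python3 - <<'E'
from workcell import manip
from h import *
c=manip.calibration("wrist");o=manip.get_obs();im,dep=manip.camera("wrist");pickle.dump((im,dep,c,o),open("w5.pkl","wb"))
print(o["clock"],o["position"],o["ee_rot"],2*np.arctan2(o["ee_rot"][1],o["ee_rot"][0]))
X=wcloud(dep,c);z=X[...,2]
m=np.zeros(z.shape,bool);m[150:400,200:440]=1
g=m&(z>.036)&(z<.048);p=(X[g][:,:2]*1000).astype(np.float32);print("grip",len(p),cv2.minAreaRect(p))
t=(z>.09)&(z<.2)&(np.hypot(X[...,0]-o["position"][0],X[...,1]-o["position"][1])<.06);print("tip",np.percentile(z[t],[0,1,5])-o["position"][2])
cv2.imwrite("pics/g2.png",im[:,:,::-1])
E
```

```text
36.65 [ 0.50106789 -0.32666712  0.11888505] [ 9.99767360e-01 -2.15553615e-02  6.25989802e-04  4.48130329e-04] -0.043114074977774794
grip 3007 ((501.2175598144531, -325.8492736816406), (23.69882583618164, 59.48754119873047), 87.8767318725586)
tip [0.01988259 0.02448022 0.03111245]
```

View pics/g2.png

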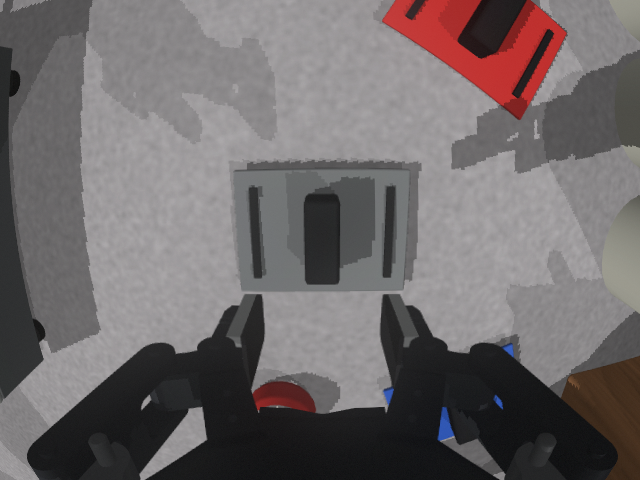

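{"op": "jog_arm", "data": {"steps": [0.05,0,0,0.025,0,0.05,0,0,0.05,0,0.05,0,0,0.07,0,0.05,0,0,0.085,0,0.05,0,0,0.095,0,0.05,0,0,0.103,0,0.05,0,0,0.109,0,0.05,0,0,0.114,0,0.05,0,0,0.114,0,0.05,0,0,0.114,0]}}

```text
clock: 37.7
position: [0.5009, -0.3266, 0.0043]
ee_rot: [1.0, -0.022, 0.0, 0.0]
ft_force: [1.0, -0.5, -0.7]
grip_width: 0.588
```

```bash
python3 - <<'E'
from workcell import manip
from h import *
c=manip.calibration("wrist");o=manip.get_obs();im,dep=manip.camera("wrist")
print(o["clock"],o["position"],o["ft_force"])
X=wcloud(dep,c);z=X[...,2]
cv2.imwrite("pics/g3.png",im[:,:,::-1])
for v in (292,296,300,305): print([tuple((X[v,u]*1000).round(0)) for u in (250,258,390,398)])
E
```

```text
37.7 [ 0.50090934 -0.32658735  0.00433083] [ 0.98998246 -0.54450339 -0.71115893]
[(np.float64(506.0), np.float64(-293.0), np.float64(13.0)), (np.float64(506.0), np.float64(-297.0), np.float64(13.0)), (np.float64(503.0), np.float64(-357.0), np.float64(13.0)), (np.float64(502.0), np.float64(-360.0), np.float64(12.0))]
[(np.float64(512.0), np.float64(-297.0), np.float64(31.0)), (np.float64(512.0), np.float64(-301.0), np.float64(32.0)), (np.float64(510.0), np.float64(-353.0), np.float64(31.0)), (np.float64(509.0), np.float64(-357.0), np.float64(31.0))]
[(np.float64(512.0), np.float64(-298.0), np.float64(34.0)), (np.float64(511.0), np.float64(-301.0), np.float64(33.0)), (np.float64(510.0), np.float64(-353.0), np.float64(35.0)), (np.float64(510.0), np.float64(-356.0), np.float64(35.0))]
[(np.float64(512.0), np.float64(-299.0), np.float64(38.0)), (np.float64(510.0), np.float64(-301.0), np.float64(34.0)), (np.float64(509.0), np.float64(-352.0), np.float64(38.0)), (np.float64(510.0), np.float64(-355.0), np.float64(39.0))]
```

View pics/g3.png

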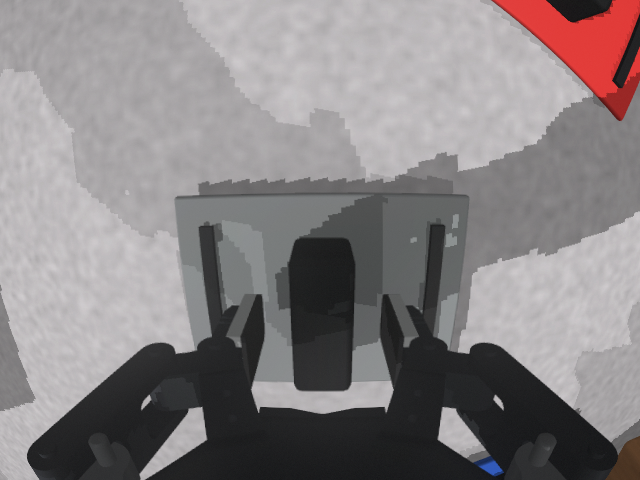

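{"op": "jog_arm", "data": {"steps": [0.05,0,0,0.003,0,0.05,0,0,0.003,0,0.015,0,0,0.003,0,0.015,0,0,0.003,0,0.015,0,0,0.003,0,0.015,0,0,0.003,0,0.015,0,0,0.003,0,0.015,0,0,0.003,0,0.015,0,0,0.003,0,0.015,0,0,0.003,0], "grip_force": 40}}

```text
clock: 38.75
position: [0.5008, -0.3266, 0.0011]
ee_rot: [1.0, -0.022, 0.0, 0.0]
ft_force: [0.0, 0.2, 5.1]
grip_width: 0.275
```

```bash
python3 - <<'E'
from h import *
ex=np.array([.9934,-.1147]);ey=np.array([.1147,.9934]);O=np.array([.5395,.036])
for f in ("w1.pkl","w3.pkl"):
    im,dep,c,o=pickle.load(open(f,"rb"));X=wcloud(dep,c)
    C=-c["world_to_cam"][:3,:3].T@c["world_to_cam"][:3,3];print(f,"cam",(C[:2]-O)@ex,(C[:2]-O)@ey,C[2])
    L=np.stack([(X[...,:2]-O)@ex*1000,(X[...,:2]-O)@ey*1000,X[...,2]*1000],-1)
    for s in (60,-60):
        m=(abs(L[...,1]-s)<9)&(abs(L[...,0])<158)&(L[...,2]>90)&(L[...,2]<100)
        for xa,xb in ((-155,-60),(60,155)):
            q=L[m&(L[...,0]>xa)&(L[...,0]<xb)]
            if len(q)<50: continue
            # circle fit r=5 in (y,z)
            from scipy.optimize import least_squares
            r=least_squares(lambda p:np.hypot(q[:,1]-p[0],q[:,2]-p[1])-5,[s,92],loss="soft_l1").x
            print(s,xa,len(q),"circle",r.round(2),"ymed",np.median(q[:,1]).round(1),"ztop",np.percentile(q[:,2],95).round(1))
    m=(abs(L[...,0]-240)<30)&(abs(L[...,1])<40)&(L[...,2]>40)
    if m.any(): print("loop max x",np.percentile(L[m][:,0],[98]),)
E
```

```text
w1.pkl cam -0.011059700119595884 0.11526627148327973 0.4200012342875203
60 -155 1043 circle [59.38 92.55] ymed 60.1 ztop 98.3
60 60 993 circle [59.34 92.6 ] ymed 60.1 ztop 98.3
-60 -155 466 circle [-60.52  92.7 ] ymed -58.1 ztop 98.4
-60 60 525 circle [-60.66  92.68] ymed -58.1 ztop 98.3
loop max x [215.40261165]
w3.pkl cam 0.009587391197402019 0.16905495345286575 0.3392440963491772
60 -155 1474 circle [59.48 92.63] ymed 61.6 ztop 98.2
60 60 1462 circle [59.34 92.63] ymed 61.4 ztop 98.2
-60 -155 117 circle [-60.44  92.75] ymed -58.4 ztop 98.3
loop max x [215.10147113]
```

{"op": "jog_arm", "data": {"steps": [0.015,0,0,-0.01,0,0.015,0,0,-0.03,0,0.015,0,0,-0.06,0,0.015,0,0,-0.09,0,0.015,0,0,-0.12,0,0.015,0,0,-0.15,0,0.015,0,0,-0.17,0,0.015,0,0,-0.17,0,0.015,0,0,-0.17,0,0.015,0,0,-0.17,0]}}

```text
clock: 39.75
position: [0.4999, -0.326, 0.1695]
ee_rot: [1.0, -0.022, -0.001, -0.001]
ft_force: [0.1, 0.0, -1.1]
grip_width: 0.275
```

{"op": "jog_arm", "data": {"steps": [0.015,0.005,-0.025,0,0.01,0.015,0.014,-0.065,0,0.02,0.015,0.023,-0.11,0,0.03,0.015,0.032,-0.155,0,0.04,0.015,0.041,-0.2,0,0.05,0.015,0.05,-0.245,0,0.06,0.015,0.059,-0.29,0,0.072,0.015,0.067,-0.33,0,0.072,0.015,0.073,-0.36,0,0.072,0.015,0.073,-0.36,0,0.072]}}

```text
clock: 40.75
position: [0.5885, 0.0362, 0.1696]
ee_rot: [0.999, -0.054, -0.001, -0.001]
ft_force: [1.1, -0.0, -0.8]
grip_width: 0.271
```

```bash
python3 - <<'E'
from workcell import manip
from h import *
ex=np.array([.9934,-.1147]);ey=np.array([.1147,.9934]);O=np.array([.5395,.036])
c=manip.calibration("wrist");o=manip.get_obs();im,dep=manip.camera("wrist");pickle.dump((im,dep,c,o),open("w6.pkl","wb"))
print(o["clock"],o["position"],2*np.arctan2(o["ee_rot"][1],o["ee_rot"][0]),o["ee_rot"],o["joint_velocities"].round(2),o["ft_force"])
d=o["position"][:2]-O;print("tcp sl",d@ex,d@ey)
X=wcloud(dep,c);L=np.stack([(X[...,:2]-O)@ex*1000,(X[...,:2]-O)@ey*1000,X[...,2]*1000],-1)
z=L[...,2];m=(z>170)&(z<190)&(abs(L[...,1])<75)&(abs(L[...,0]-50)<70)
m=cv2.morphologyEx(m.astype(np.uint8),cv2.MORPH_OPEN,np.ones((5,5)))>0
q=L[m];print("plate",len(q),np.percentile(q,[0.5,50,99.5],axis=0).round(1))
A=np.c_[q[:,:2],np.ones(len(q))];print("plane",np.linalg.lstsq(A,q[:,2],rcond=None)[0])
print(cv2.minAreaRect(q[:,:2].astype(np.float32)))
cv2.imwrite("pics/h1.png",im[:,:,::-1])
E
```

```text
40.75 [0.58849279 0.03619497 0.16962984] -0.10764542003623559 [ 0.9985504  -0.05379665 -0.00106955 -0.0013667 ] [ 0.05 -0.01  0.06  0.02  0.01  0.01  0.06] [ 1.06319659 -0.04273534 -0.79964262]
tcp sl 0.048647077198875156 0.005813158514388778
plate 32500 [[ 25.5 -57.1 178.9]
 [ 72.9   6.4 181. ]
 [ 97.   70.6 185.6]]
plane [-1.30151787e-02  1.49705609e-03  1.82098141e+02]
((59.76011657714844, 6.7326812744140625), (75.11384582519531, 130.08485412597656), 0.3841313421726227)
```

View pics/h1.png

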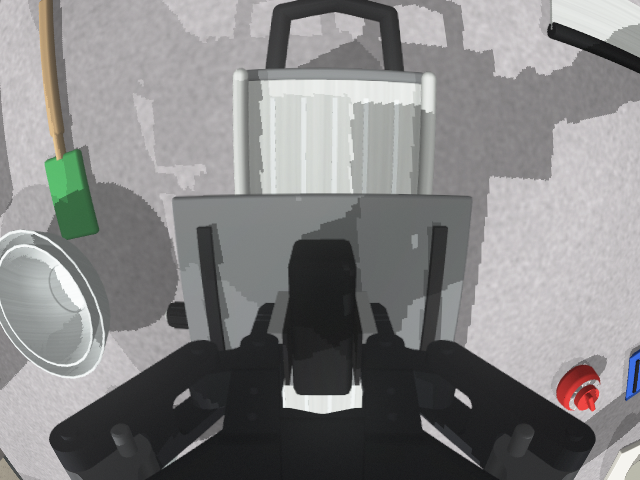

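{"op": "jog_arm", "data": {"steps": [0.015,0,0.003,0,0.007,0.015,0,0.0068,0,0.007,0.015,0,0.0068,0.01,0.007,0.015,0,0.0068,0.02,0.007,0.015,0,0.0068,0.03,0.007,0.015,0,0.0068,0.04,0.007,0.015,0,0.0068,0.05,0.007,0.015,0,0.0068,0.054,0.007,0.015,0,0.0068,0.054,0.007,0.015,0,0.0068,0.054,0.007]}}

```text
clock: 41.8
position: [0.5886, 0.0235, 0.1172]
ee_rot: [0.998, -0.061, 0.0, -0.0]
ft_force: [0.5, -0.4, -1.7]
grip_width: 0.275
```

```bash
cat > gm.py <<'E'
from workcell import manip
from h import *
import sys
ex=np.array([.9934,-.1147]);ey=np.array([.1147,.9934]);O=np.array([.5395,.036])
c=manip.calibration("wrist");o=manip.get_obs();im,dep=manip.camera("wrist")
print(o["clock"],o["position"],2*np.arctan2(o["ee_rot"][1],o["ee_rot"][0]),o["ft_force"],o["grip_width"])
d=o["position"][:2]-O;print("tcp sl",d@ex,d@ey)
X=wcloud(dep,c);L=np.stack([(X[...,:2]-O)@ex*1000,(X[...,:2]-O)@ey*1000,X[...,2]*1000],-1)
z=L[...,2];zc=float(sys.argv[2]);m=(z>zc-5)&(z<zc+5)&(abs(L[...,1])<75)&(L[...,0]>-10)&(L[...,0]<110)
m=cv2.morphologyEx(m.astype(np.uint8),cv2.MORPH_OPEN,np.ones((9,9)))>0
q=L[m];print("plate",len(q),np.percentile(q,[0.5,50,99.5],axis=0).round(1))
A=np.c_[q[:,:2],np.ones(len(q))];print("plane",np.linalg.lstsq(A,q[:,2],rcond=None)[0])
print(cv2.minAreaRect(q[:,:2].astype(np.float32)))
from scipy.optimize import least_squares
for s in (60,-60):
    m=(abs(L[...,1]-s)<8)&(L[...,0]>108)&(L[...,0]<155)&(z>90)&(z<100);q=L[m]
    if len(q)>50: print(s,len(q),least_squares(lambda p:np.hypot(q[:,1]-p[0],q[:,2]-p[1])-5,[s,92],loss="soft_l1").x)
cv2.imwrite(f"pics/{sys.argv[1]}.png",im[:,:,::-1])
E
python3 gm.py h2 127
```

```text
41.8 [0.58856131 0.02346632 0.11722203] -0.12204809357578097 [ 0.50633692 -0.38907131 -1.67106225] 0.2747600592850034
tcp sl 0.05017511805867171 -0.006823623148336066
plate 29116 [[ 27.1 -70.  126.6]
 [ 75.9  -6.2 128.5]
 [ 98.3  57.8 131.2]]
plane [-2.85642895e-03 -5.98146250e-04  1.28720056e+02]
((61.28440856933594, -6.1007080078125), (130.01339721679688, 74.8941650390625), 89.6614761352539)
60 1760 [59.36346233 92.4226651 ]
-60 1825 [-60.56665615  92.55275556]
```

View pics/h2.png

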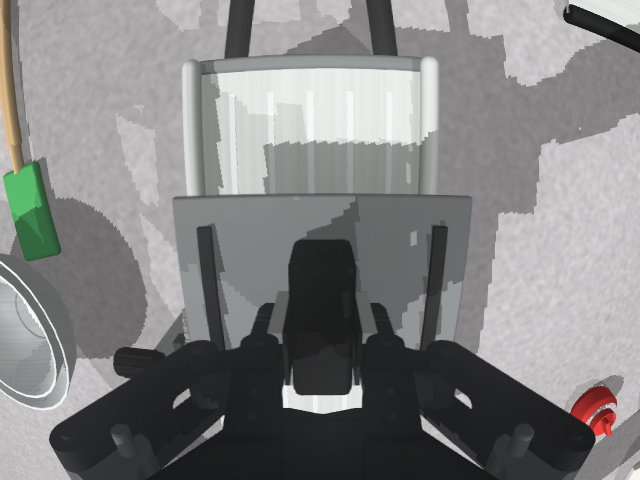

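{"op": "jog_arm", "data": {"steps": [0.015,0,-0.003,0,-0.006,0.015,0,-0.0055,0,-0.006,0.015,0,-0.0055,0.004,-0.006,0.015,0,-0.0055,0.008,-0.006,0.015,0,-0.0055,0.012,-0.006,0.015,0,-0.0055,0.015,-0.006,0.015,0,-0.0055,0.015,-0.006,0.015,0,-0.0055,0.015,-0.006,0.015,0,-0.0055,0.015,-0.006,0.015,0,-0.0055,0.015,-0.006]}}

```text
clock: 42.85
position: [0.5892, 0.0288, 0.1021]
ee_rot: [0.998, -0.058, 0.0, 0.0]
ft_force: [-0.1, 0.2, -0.7]
grip_width: 0.271
```

```bash
python3 gm.py h3 112
```

```text
42.85 [0.58915566 0.02877497 0.10212241] -0.11620966145166582 [-0.14263553  0.16224062 -0.73388735] 0.27098477495012974
tcp sl 0.050156647544979234 -0.0014818416197095745
plate 28956 [[ 27.3 -64.6 111.5]
 [ 75.7  -1.2 113.4]
 [ 98.3  63.1 116.3]]
plane [-2.77670229e-03 -6.62436711e-04  1.13658672e+02]
((61.18505859375, -0.7482833862304688), (74.92382049560547, 130.13528442382812), 0.027658943086862564)
60 2083 [59.39293725 92.44469404]
-60 2099 [-60.58836758  92.55824391]
```

{"op": "jog_arm", "data": {"steps": [0.015,0,0,0.002,0,0.015,0,0,0.004,0,0.015,0,0,0.006,0,0.015,0,0,0.008,0,0.015,0,0,0.0095,0,0.015,0,0,0.0105,0,0.015,0,0,0.0115,0,0.015,0,0,0.0115,0,0.015,0,0,0.0115,0,0.015,0,0,0.0115,0]}}

```text
clock: 43.9
position: [0.5891, 0.0288, 0.0906]
ee_rot: [0.998, -0.058, 0.0, 0.0]
ft_force: [-0.3, -0.1, -0.9]
grip_width: 0.269
```

```bash
python3 gm.py h4 101
```

```text
43.9 [0.58910571 0.02878043 0.09055094] -0.11620098992713457 [-0.26179695 -0.10438658 -0.89112367] 0.26934189680501286
tcp sl 0.05010639935245737 -0.0014821436600838086
plate 31310 [[ 27.5 -64.5  97.5]
 [ 74.4  -0.3 101.9]
 [ 99.5  63.9 105.6]]
plane [-1.18697991e-02  7.54236402e-04  1.02826428e+02]
((64.39720153808594, 1.4780120849609375), (79.87625885009766, 135.65635681152344), 1.486078143119812)
60 2379 [59.39177789 92.48129786]
-60 2390 [-60.56917959  92.57715664]
```

{"op": "jog_arm", "data": {"steps": [0.015,0,0,0.0004,0,0.015,0,0,0.0008,0,0.015,0,0,0.0012,0,0.015,0,0,0.0012,0,0.015,0,0,0.0012,0,0.015,0,0,0.0012,0,0.015,0,0,0.0012,0,0.015,0,0,0.0012,0,0.015,0,0,0.0012,0,0.015,0,0,0.0012,0]}}

```text
clock: 44.95
position: [0.5891, 0.0288, 0.0901]
ee_rot: [0.998, -0.058, 0.0, 0.0]
ft_force: [-2.6, -0.7, 6.7]
grip_width: 0.273
```

Contact at 6.7 N, and the TCP height matches the seated value. Releasing.

{"op": "jog_arm", "data": {"steps": [0.028,0,0,0,0,0.032,0,0,0,0,0.036,0,0,0,0,0.04,0,0,0,0,0.045,0,0,0,0,0.05,0,0,0,0,0.05,0,0,0,0,0.05,0,0,-0.01,0,0.05,0,0,-0.025,0,0.05,0,0,-0.04,0]}}

```text
clock: 45.95
position: [0.5893, 0.0289, 0.131]
ee_rot: [0.998, -0.058, 0.0, -0.0]
ft_force: [0.0, -0.2, 0.5]
grip_width: 0.588
```

{"op": "jog_arm", "data": {"steps": [0.05,0,0,-0.03,0,0.05,0,0,-0.06,0,0.05,0,0,-0.09,0,0.05,0,0,-0.12,0,0.05,0,0,-0.14,0,0.05,0,0,-0.14,0,0.05,0,0,-0.14,0,0.05,0,0,-0.14,0,0.05,0,0,-0.14,0,0.05,0,0,-0.14,0]}}

```text
clock: 46.95
position: [0.5887, 0.0287, 0.2686]
ee_rot: [0.998, -0.058, -0.001, 0.0]
ft_force: [0.3, 0.1, 0.7]
grip_width: 0.591
```

```bash
python3 gm.py h5 101; python3 - <<'E'
from workcell import manip
from h import *
ex=np.array([.9934,-.1147]);ey=np.array([.1147,.9934]);O=np.array([.5395,.036])
c=manip.calibration("wrist");im,dep=manip.camera("wrist")
X=wcloud(dep,c);L=np.stack([(X[...,:2]-O)@ex*1000,(X[...,:2]-O)@ey*1000,X[...,2]*1000],-1);z=L[...,2]
m=(z>118)&(z<140)&(L[...,1]>78)&(L[...,1]<108)&(abs(L[...,0])<50);print("roll",m.sum(),np.percentile(L[m],[2,50,98],axis=0).round(1) if m.any() else 0)
for x,y in ((10,40),(10,-40),(50,45),(50,-45),(90,45),(90,-45),(90,0)):
  m=(abs(L[...,0]-x)<4)&(abs(L[...,1]-y)<4);print(x,y,np.median(z[m]) if m.any() else None)
im,_=manip.camera("side");cv2.imwrite("pics/h5s.png",im[:,:,::-1])
E
```

```text
46.95 [0.58873903 0.02872643 0.26862363] -0.11621508670957599 [0.27540837 0.05721583 0.65339606] 0.5907075311632178
tcp sl 0.04974833007955897 -0.001577851381141166
plate 12181 [[  2.8 -64.7  99.5]
 [ 54.3   2.4 101.5]
 [ 97.9  65.9 105.5]]
plane [-9.19303825e-04 -2.73900263e-04  1.01745528e+02]
((50.645023345947266, 2.6073074340820312), (138.11756896972656, 97.01094818115234), 89.7654800415039)
60 567 [59.29471019 92.4534347 ]
-60 568 [-60.73426847  92.56125987]
roll 569 [[  3.6  78.2 126. ]
 [ 13.2  90.5 134.6]
 [ 18.7 105.  137.4]]
10 40 101.52716939676299
10 -40 101.35078574053239
50 45 362.05632326510454
50 -45 345.648824697743
90 45 101.62771031661711
90 -45 101.4284021608278
90 0 101.53277359288181
```

View pics/h5.png

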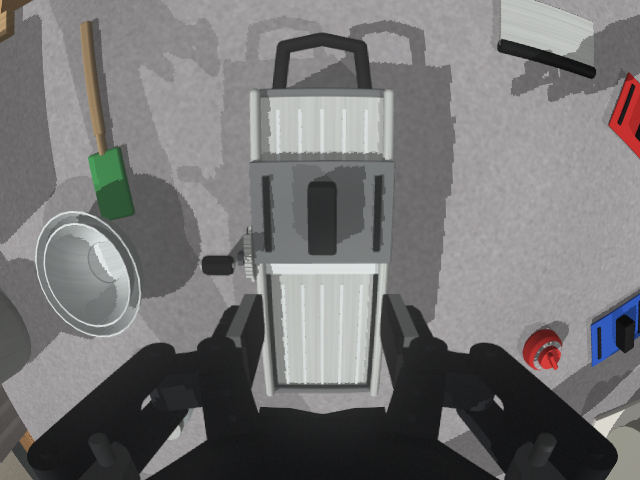

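View pics/h5s.png

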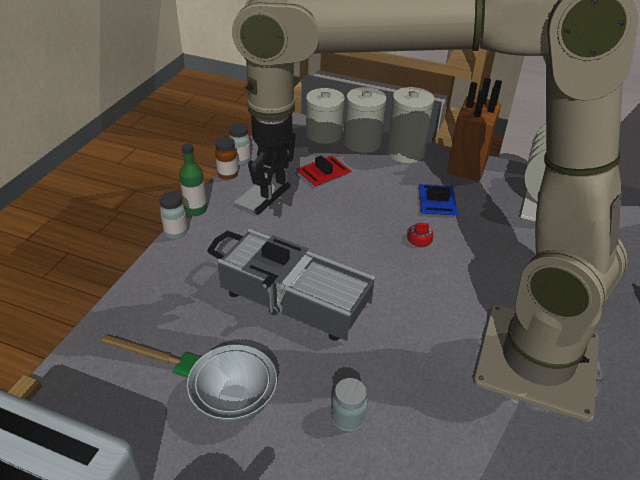

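The guard lies flat on both rails: every reading on the plate is 101.4–101.6 mm, and it sits central and square. The roll hasn't moved from notch 4, and the gripper is clear. Handing in.

```bash
python3 - <<'E'
from workcell import manip
print(manip.hand_in())
E
```

```text
the job is handed in; nothing more can be done
None
```

The slicer is set for 6 mm slices, the guard is seated on the runway, and the job was handed in at about 47 s of the 72 s allowed.

**Lever:** I pushed it back to the closed stop, where the force climbed to 16.4 N with no click. I then opened it four clicks, one at a time. Just before each click the force was about 10.0, 10.4, 11.5 and 10.8 N, and it dropped to about 7 N after each one. The 22 N limit was never approached in any reading. Forces could only be read at the end of each one-second move, so the exact peaks were not seen.

**Notch check:** The camera put the ramp at 80.7 mm and the deck at 86.7 mm, a gap of 6.0 mm. The roll moved about 24 mm from the stop, which is four notches of 6 mm.

**Guard:** The grey guard was set down with about 7 N of contact and released. Afterwards all the plate readings were 101.4–101.6 mm high, where 101 mm is seated. It sits between the rails about 50 mm towards the loop from the middle of the runway. In the last wrist and side pictures nothing else appeared to have moved, and the gripper was clear.

**Checks that disagreed:**
- **Fingertip position:** The cameras showed the fingertips about 20 mm behind the TCP, not 17 mm ahead of it as stated. I went by the cameras, and the grip and contact heights bore this out.
- **Slicer position:** The first side-camera estimate was off by up to 10 mm, so I replaced it with the wrist-camera measurement.
- **Last position checks:** The guard's final sideways outline was blurred by nearby parts. Its centring rests on the flat plate readings and on a measurement just before lowering, which put it within 0.2 mm of the middle line. The last roll reading was 13 mm instead of 11 mm; the guard and gripper may have partly hidden it, and I did not look again.

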